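Hang the yerba dippers on the balance rack

TASK

Hang the four dippers by their hooks on the balance rack to dry, the two large copper ones in the outer places and the two small brass ones in the inner places, each between its pair of collars. Work in matching pairs, either pair first: one dipper on one side, then its twin on the other side so that the bar comes back level and settles before you hang any of the next pair. Never let the bar tip onto its stop, let no dipper fall over, leave the cup, jar and saucer where they stand, and finish with the bar level.

Things in the scene. Friction and masses are not known exactly. Their poses are not given: they have to be found in the camera images.
- large_a_mid (a point): large copper dipper, 90 g: cup 60 mm across, 70 mm high, on its flat foot, with a strap handle that rises from the rim and ends in a hook over the cup; 168 mm high in all. Point on the cup's axis, 84 mm above the foot. z up; x from the handle's side to the hook's open side (at the start away from the robot, within 30 degrees).
- large_a_hook (a point): hook of that dipper: middle of the inner side of its bend, above the cup's axis, 165 mm above the foot. Strap 12 mm wide (along y), 3 mm thick, bent to an upside-down U in the x-z plane: 24 mm wide inside, 30 outside; sides upright from 12 mm below this point; open end (+x) ends 32 mm below it; the other side is upright to 40 mm below, then slants out to the cup's rim at x = -30 mm.
- large_b_mid (a point): large copper dipper, 90 g: cup 60 mm across, 70 mm high, on its flat foot, with a strap handle that rises from the rim and ends in a hook over the cup; 168 mm high in all. Point on the cup's axis, 84 mm above the foot. z up; x from the handle's side to the hook's open side (at the start away from the robot, within 30 degrees).
- large_b_hook (a point): hook of that dipper: middle of the inner side of its bend, above the cup's axis, 165 mm above the foot. Strap 12 mm wide (along y), 3 mm thick, bent to an upside-down U in the x-z plane: 24 mm wide inside, 30 outside; sides upright from 12 mm below this point; open end (+x) ends 32 mm below it; the other side is upright to 40 mm below, then slants out to the cup's rim at x = -30 mm.
- small_a_mid (a point): small brass dipper, 55 g: cup 44 mm across, 50 mm high, on its flat foot, with a strap handle that rises from the rim and ends in a hook over the cup; 148 mm high in all. Point on the cup's axis, 74 mm above the foot. z up; x from the handle's side to the hook's open side (at the start away from the robot, within 30 degrees).
- small_a_hook (a point): hook of that dipper: middle of the inner side of its bend, above the cup's axis, 145 mm above the foot. Strap 12 mm wide (along y), 3 mm thick, bent to an upside-down U in the x-z plane: 24 mm wide inside, 30 outside; sides upright from 12 mm below this point; open end (+x) ends 32 mm below it; the other side is upright to 40 mm below, then slants out to the cup's rim at x = -22 mm.
- small_b_mid (a point): small brass dipper, 55 g: cup 44 mm across, 50 mm high, on its flat foot, with a strap handle that rises from the rim and ends in a hook over the cup; 148 mm high in all. Point on the cup's axis, 74 mm above the foot. z up; x from the handle's side to the hook's open side (at the start away from the robot, within 30 degrees).
- small_b_hook (a point): hook of that dipper: middle of the inner side of its bend, above the cup's axis, 145 mm above the foot. Strap 12 mm wide (along y), 3 mm thick, bent to an upside-down U in the x-z plane: 24 mm wide inside, 30 outside; sides upright from 12 mm below this point; open end (+x) ends 32 mm below it; the other side is upright to 40 mm below, then slants out to the cup's rim at x = -22 mm.
- outer_left (a point): outer left hanging place of the bar (left is +y, the robot's left): the point on top of the bar, 155 mm from its middle, half-way between the two dark wooden collars (20 mm across, 31 mm clear between them) that keep a hook there. Moves with the bar; y runs along the bar to the left, x points to the rear of the rack, away from the robot.
- inner_left (a point): inner left hanging place of the bar (left is +y, the robot's left): the point on top of the bar, 80 mm from its middle, half-way between the two dark wooden collars (20 mm across, 31 mm clear between them) that keep a hook there. Moves with the bar; y runs along the bar to the left, x points to the rear of the rack, away from the robot.
- inner_right (a point): inner right hanging place of the bar (left is +y, the robot's left): the point on top of the bar, 80 mm from its middle, half-way between the two dark wooden collars (20 mm across, 31 mm clear between them) that keep a hook there. Moves with the bar; y runs along the bar to the left, x points to the rear of the rack, away from the robot.
- outer_right (a point): outer right hanging place of the bar (left is +y, the robot's left): the point on top of the bar, 155 mm from its middle, half-way between the two dark wooden collars (20 mm across, 31 mm clear between them) that keep a hook there. Moves with the bar; y runs along the bar to the left, x points to the rear of the rack, away from the robot.
- bar (a joint): tilt (rad) of the rack's bar about the pin: 0 level, positive left end up. Steel rod 12 mm thick, 376 mm long, a dark ball at each end; level, its top is 251 mm above the counter. Swings like a scale beam, damped, rights itself when empty. One large dipper alone in an outer place tips it about 0.25 rad, one small in an inner place about 0.08 rad. Stops at 0.40 either way.
- rack: balance rack, fixed: origin on the counter under the bar's middle; x to its rear, y left along the bar. Drip tray 120 by 440 mm, 14 mm high, under the bar. Post 70 mm behind the bar's middle, 325 mm high; from its top a pin runs forward, 65 mm above the bar's axis; the bar hangs from it by a 20 mm wide plate. Two stop pegs 31 mm left and right of the middle, 25 mm above the bar's axis.
- mate_cup: bystander: black silicone mate cup, 80 mm across, 85 mm high, origin under its foot
- jar: bystander: glass jar with a steel screw lid, 84 mm across, 130 mm high, origin under its foot
- saucer: bystander: blue ceramic saucer, 136 mm across, 16 mm high, with two steel drinking straws laid across it (210 mm long along its x); origin under its foot

How it is judged:
By the outcome, as a careful person would: the job done as asked, in the order asked, and still so for the second after the job is handed in, with the robot touching nothing.
It also fails if it takes over 72 s, if anything falls off the work surface, if the arm or the gripper's body presses on something with over 40 N, if the wrist force passes 120 N, or if a joint passes its speed limit or range.

ROBOT

A 6-joint arm with a two-finger parallel gripper is mounted at the origin on the work surface. World frame = base frame: x ahead of the robot, y to its left, z up, the work surface at z = 0. Lengths are in mm, angles in rad, forces in N, time in s.
With the tool pointing down it reaches from about 275 to 750 mm from the base axis. Payload 10.2 kg.
Tool frame: the origin (TCP) lies midway between the tips of the shut fingers; the grasp point (between the pads) lies grasp_offset behind it (grasp_offset is the distance from the TCP to the grasp point, in mm); x points along the fingers, z is the direction in which the jaws open and shut, and the axes are right-handed (so a half turn about x gives the same grasp; the last joint's range is limited). The gripper opens to 85 mm and grips with 20 to 120 N. Pads are 22 mm wide; open, the fingers measure 114 mm over their backs; the gripper's body (76 mm by 85 mm) begins 54 mm behind the grasp point. The pads swing forward as they close: fully open they stand 13 mm farther back than shut.
Start: joints at [-0.223, 0.313, 1.498, -0, 1.331, -0.223], TCP at [525.006, -0.013, 231.294] pointing down, gripper open.
Joint ranges: [-2.94, 2.94], [-0.97, 2.17], [0.19, 2.56], [-1.23, 4.37], [0.02, 3.11], [-2.88, 2.88]. Speed limits (rad/s): [2.39, 2.39, 3.01, 3.14, 3.14, 3.14].

INTERFACE

Orientations are given as a unit quaternion [w, x, y, z].
In Python, from rig import sense, capture, calibration, finish_job, grasp_offset gives the robot as it stands.
- The arm moves only by the shell command python3 -m jog 'ROWS' [FORCE]. ROWS is JSON, a list of rows, each an object with "linear": the shift along the tool's x, y, z scaled (see below), a list of three; "rotation": the turn, a rotation vector about the tool's x, y, z scaled (see below), a list of three; "grip": the finger opening in mm, from 0 to 85.4. A call has 1 to 20 rows; each row is the pose to reach, as a shift and turn from the pose measured when the call began, along the tool's axes at that moment; what a row does not reach only later rows make up. The controller multiplies each number of a shift by 0.3 m and each number of a turn by 0.5 rad. A row lasts 1/12 s, in which the tool goes at most 41.7 mm and 7.16 degrees, less where a joint would pass 70% of its speed; a pose out of reach is approached as far as the arm can. A call with a number of a shift or a turn outside -1 to 1 is refused whole. A call with a gripper value outside its range is refused whole. The fingers move at their own pace and stop on an object; FORCE is the grip in N (left out, the last holds). Time passes only in rows, so rows that repeat a pose let the fingers close. It gives the time, the measured TCP pose, the force and the opening at its end, in the units of the state.
- sense(): the state, without advancing time (a new reading comes with each control period).
- capture(name): name is "scene" or "side" or "wrist"; returns (picture, depth): 400x640x3 uint8, red, green, blue; 400x640 float32, mm along the optical axis (not along the pixel's ray), 0 where there is no reading.
- calibration(name): a dict with "intrinsics" (3x3 intrinsics, pixels), "world_from_camera" (4x4, takes a point from camera to world coordinates). Camera axes: x right, y up, looking along -z (the intrinsics and any distortion apply to the point x, -y, -z); pixel columns grow to the right and rows downward; lengths in mm; the calibration is good to about 2 mm. The wrist camera is an equidistant fisheye: a pixel r from the principal point sees the ray r / f radians off the axis. A picture is of the moment at which its call begins: read the wrist's pose just before it. calibration takes no time and is no camera call; for the wrist camera it gives the pose at the moment of the call.
- finish_job(): hands the job in, once; it reports no verdict.
The state is a dict: "time_s": time; "joints": joint angles; "dq": joint speeds; "tau": joint torques, N m; "eef_pos": TCP position; "ee_rot": TCP orientation; "force": force on the tool from outside, world axes, zero at the start; "wrist_torque": the same for the moment, N m; "grip_width": opening from 0.0 (shut) to 1.0 (fully open).
Only numpy, scipy, OpenCV 4.12 (cv2) and the standard library are available. Lean on these libraries where they do the work, as an engineer would, in place of code of your own. Each camera call takes 0.05 s, during which the arm holds its last target.

## Working session

There is one attempt and no reset: what is moved stays moved. The work goes in short steps, Python scripts to look and compute and a shell command to move; the robot and the scene stay as the last step left them, time stands still between calls to the robot, and variables do not carry over. Pictures are saved under pics/ and viewed, and the job is handed in when it is done.

```bash
mkdir -p pics; ls
python3 - <<'E'
from rig import sense, capture, calibration, grasp_offset
import cv2, numpy as np
print(grasp_offset if not callable(grasp_offset) else grasp_offset())
s=sense(); print(s)
for n in ("scene","side","wrist"):
    c=calibration(n); print(n,{k:np.round(v,3).tolist() if not isinstance(v,str) else v for k,v in c.items()})
    p,d=capture(n); cv2.imwrite(f"pics/{n}0.png",p[:,:,::-1]); np.savez(f"pics/{n}0.npz",p=p,d=d,**{k:np.array(v) for k,v in c.items()})
E
```

```text
pics
18.700000000000003
{'time_s': 0.0, 'joints': array([-2.23384486e-01,  3.13452201e-01,  1.49841338e+00,  3.83093435e-05,
        1.33104927e+00, -2.23386244e-01]), 'dq': array([ 1.20960449e-03,  8.81037287e-04, -1.88983849e-03, -1.48551526e-03,
        1.45386531e-04,  4.90884736e-05]), 'tau': array([-5.78409599e-04, -4.12261176e+01, -2.59742296e+01, -3.58453699e-04,
        4.11797926e-03, -1.23038126e-05]), 'eef_pos': array([5.24741894e+02, 6.43571426e-02, 2.30742886e+02]), 'ee_rot': array([7.06653686e-01, 1.18991378e-04, 7.07559567e-01, 1.13784078e-04]), 'force': array([-0.84978299,  0.06897603, -0.24169806]), 'wrist_torque': array([0.02267146, 0.00421427, 0.04258349]), 'grip_width': 0.9948964782564617}
scene {'intrinsics': [[464.402, 0.0, 327.875], [0.0, 464.402, 194.851], [0.0, 0.0, 1.0]], 'world_from_camera': [[0.821, -0.456, 0.344, 1097.255], [0.571, 0.66, -0.488, -763.775], [-0.005, 0.597, 0.802, 1489.622], [0.0, 0.0, 0.0, 1.0]]}
side {'intrinsics': [[453.63, 0.0, 320.245], [0.0, 453.63, 200.813], [0.0, 0.0, 1.0]], 'world_from_camera': [[-0.728, 0.401, -0.556, -189.654], [-0.685, -0.448, 0.574, 755.894], [-0.019, 0.799, 0.601, 945.205], [0.0, 0.0, 0.0, 1.0]]}
wrist {'intrinsics': [[309.707, 0.0, 319.541], [0.0, 309.707, 196.744], [0.0, 0.0, 1.0]], 'world_from_camera': [[1.0, -0.0, 0.001, 523.577], [0.0, 0.959, 0.284, 73.016], [-0.001, -0.284, 0.959, 373.987], [0.0, 0.0, 0.0, 1.0]]}
```

View pics/scene0.png

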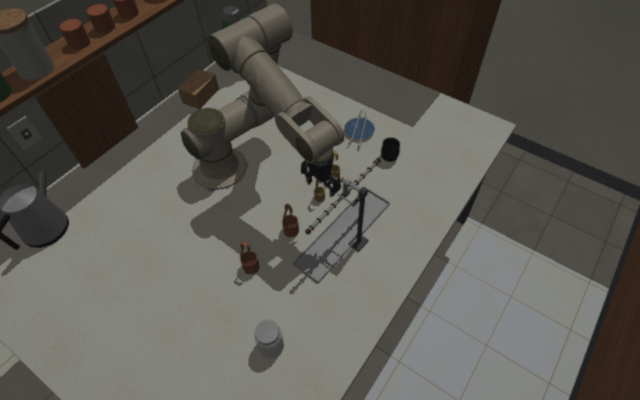

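View pics/side0.png

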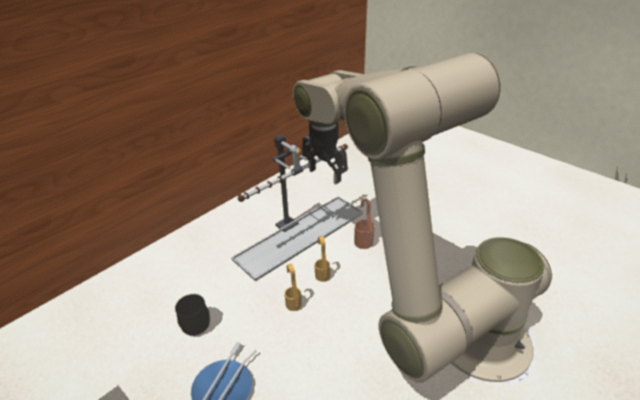

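View pics/wrist0.png

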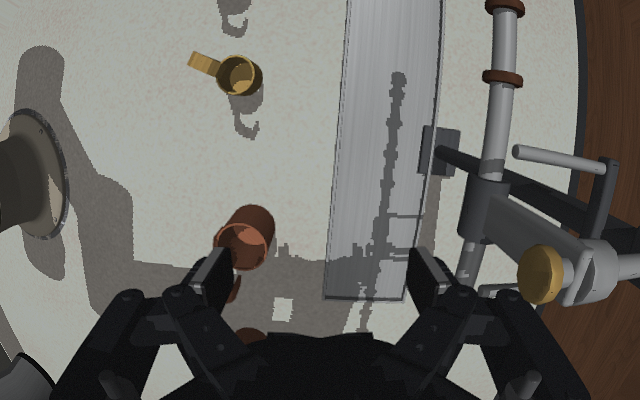

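The scene view shows copper dippers at about (290,222) and (249,260), and brass ones at about (320,190) and (335,172). The bar runs from (308,232) to (380,160), the jar is at (268,338), and the mate cup and saucer are at the top right. Next I'll measure with colour masks and depth.

```bash
cat > h.py <<'E'
import numpy as np, cv2
def load(n): 
    z=np.load(f"pics/{n}.npz"); return z['p'],z['d'],z['intrinsics'],z['world_from_camera']
def rays(K,T,uv,fish=False):
    uv=np.atleast_2d(np.asarray(uv,float)); x=(uv[:,0]-K[0,2])/K[0,0]; y=(uv[:,1]-K[1,2])/K[1,1]
    if fish:
        r=np.hypot(x,y); s=np.where(r>1e-9,np.sin(r)/np.maximum(r,1e-9),1); v=np.c_[x*s,-y*s,-np.cos(r)]
    else: v=np.c_[x,-y,-np.ones_like(x)]
    return v
def cloud(p,d,K,T,mask,fish=False):
    v,u=np.nonzero(mask&(d>0)); r=rays(K,T,np.c_[u,v],fish); r=r/(-r[:,2:3])*d[v,u][:,None]
    return r@T[:3,:3].T+T[:3,3], np.c_[u,v]
def onplane(K,T,uv,z,fish=False):
    r=rays(K,T,uv,fish)@T[:3,:3].T; t=(z-T[2,3])/r[:,2]; return T[:3,3]+r*t[:,None]
def project(K,T,X):
    X=(np.atleast_2d(X)-T[:3,3])@T[:3,:3]; return np.c_[K[0,0]*X[:,0]/-X[:,2]+K[0,2], K[1,1]*-X[:,1]/-X[:,2]+K[1,2]]
E
python3 - <<'E'
from h import *
for n in ("scene0","side0","wrist0"):
    f=n[0]=='w'; p,d,K,T=load(n); hsv=cv2.cvtColor(p,cv2.COLOR_RGB2HSV); H,S,V=[hsv[:,:,i].astype(int) for i in range(3)]
    for nm,m in (("copper",((H<11)|(H>175))&(S>100)&(V>50)),("brass",(H>=14)&(H<28)&(S>110)&(V>50))):
        k,lab,st,ce=cv2.connectedComponentsWithStats(m.astype(np.uint8),connectivity=8)
        for i in range(1,k):
            if st[i,4]<25: continue
            P,uv=cloud(p,d,K,T,lab==i,f)
            if len(P)<10 : continue
            md=np.median(P,0)
            if not(150<md[0]<900 and abs(md[1])<600 and md[2]<400): continue
            t=P[P[:,2]>np.percentile(P[:,2],97)]
            print(n,nm,st[i],"med",md.round(),"lo",np.percentile(P,2,axis=0).round(),"hi",np.percentile(P,98,axis=0).round(),"top",t.mean(0).round())
E
```

```text
scene0 copper [285 219  13   9  42] med [447. -69.  52.] lo [ 417. -105.   -1.] hi [469. -47.  75.] top [469. -86.  75.]
scene0 copper [241 242   8   6  28] med [ 418. -280.  166.] lo [ 402. -286.  139.] hi [ 431. -274.  175.] top [ 414. -281.  175.]
scene0 copper [242 255  15  12  71] med [ 411. -274.   18.] lo [ 387. -308.   -2.] hi [ 444. -252.   73.] top [ 439. -287.   74.]
scene0 brass [315 188   9  11  43] med [442. 106.  36.] lo [417.  88.   0.] hi [457. 134.  54.] top [453.  95.  55.]
side0 copper [356 214  17  34 314] med [427. -59.  47.] lo [ 407. -104.   10.] hi [466. -48. 113.] top [420. -73. 116.]
side0 brass [316 237  13  43 296] med [425. 118.  42.] lo [412.  94.  11.] hi [456. 131. 150.] top [432. 112. 150.]
side0 brass [286 265  14  45 343] med [409. 244.  43.] lo [396. 221.  10.] hi [442. 258. 148.] top [419. 239. 149.]
wrist0 copper [500   0  24  10 113] med [609. 127. 255.] lo [603. 125. 252.] hi [615. 129. 257.] top [609. 126. 257.]
wrist0 copper [491  70  32  15 218] med [604.  92. 254.] lo [598.  89. 250.] hi [612.  94. 256.] top [606.  91. 256.]
wrist0 copper [ 213  205   60   66 2134] med [437. -81.  36.] lo [ 409. -104.    3.] hi [464. -46.  71.] top [431. -65.  74.]
wrist0 copper [226 290  11  13  57] med [448. -80. 161.] lo [444. -84. 154.] hi [450. -74. 165.] top [445. -81. 165.]
wrist0 brass [ 188   51   73   45 1438] med [434. 111.  50.] lo [416.  91.   2.] hi [455. 131. 149.] top [434. 110. 150.]
wrist0 brass [ 517  245   47   60 2204] med [585.  32. 314.] lo [584.  24. 304.] hi [590.  39. 320.] top [586.  31. 320.]
```

Run:
```python
import cv2
a=cv2.imread('pics/scene0.png')[140:300,220:420]; cv2.imwrite('pics/scene0z.png',cv2.resize(a,None,fx=3.9,fy=3.7,interpolation=2))
a=cv2.imread('pics/side0.png')[120:320,220:390]; cv2.imwrite('pics/side0z.png',cv2.resize(a,None,fx=3,fy=3,interpolation=2))
```

```text
(no output)
```

View pics/scene0z.png

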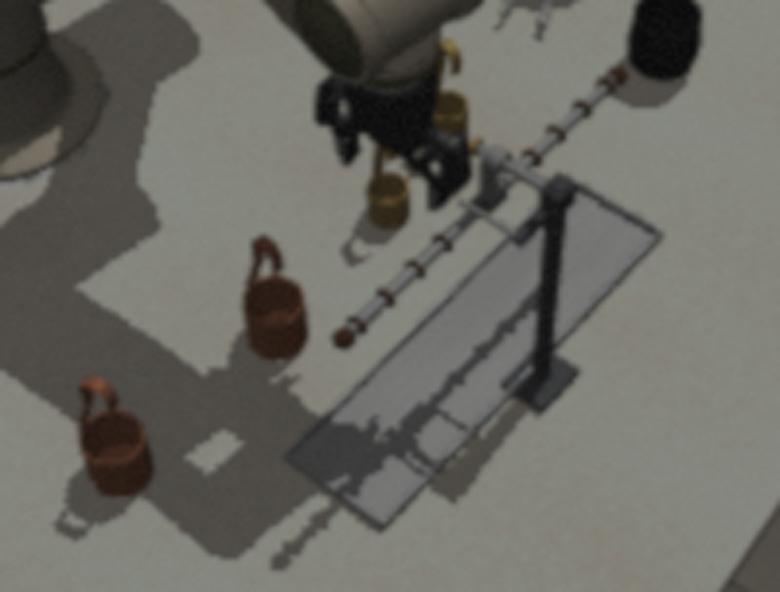

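View pics/side0z.png

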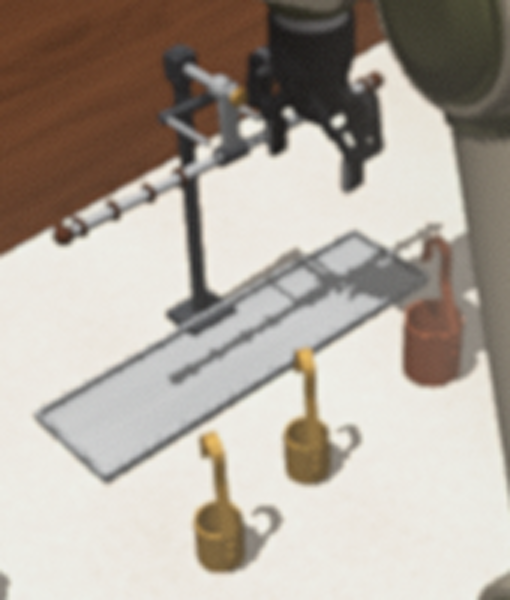

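```bash
cat > snap.py <<'E'
import sys
from rig import sense,capture,calibration
import numpy as np,cv2
tag=sys.argv[1]
for n in sys.argv[2:]:
    c=calibration(n); p,d=capture(n)
    cv2.imwrite(f"pics/{n}{tag}.png",p[:,:,::-1]); np.savez(f"pics/{n}{tag}.npz",p=p,d=d,**{k:np.array(v) for k,v in c.items()})
s=sense(); print(round(s['time_s'],2),s['eef_pos'].round(1),s['force'].round(2),round(s['grip_width'],3))
E
python3 -m jog '[{"linear":[-0.567,0.2,-0.15],"rotation":[0,0,0],"grip":60},{"linear":[-0.567,0.2,-0.15],"rotation":[0,0,0],"grip":60},{"linear":[-0.567,0.2,-0.15],"rotation":[0,0,0],"grip":60},{"linear":[-0.567,0.2,-0.15],"rotation":[0,0,0],"grip":60},{"linear":[-0.567,0.2,-0.15],"rotation":[0,0,0],"grip":60},{"linear":[-0.567,0.2,-0.15],"rotation":[0,0,0],"grip":60},{"linear":[-0.567,0.2,-0.15],"rotation":[0,0,0],"grip":60},{"linear":[-0.567,0.2,-0.15],"rotation":[0,0,0],"grip":60}]' 30; python3 snap.py 1 wrist scene side
python3 -m jog '[{"linear":[0,-0.7,0],"rotation":[0,0,0],"grip":60},{"linear":[0,-0.7,0],"rotation":[0,0,0],"grip":60},{"linear":[0,-0.7,0],"rotation":[0,0,0],"grip":60},{"linear":[0,-0.7,0],"rotation":[0,0,0],"grip":60},{"linear":[0,-0.7,0],"rotation":[0,0,0],"grip":60},{"linear":[0,-0.7,0],"rotation":[0,0,0],"grip":60},{"linear":[0,-0.7,0],"rotation":[0,0,0],"grip":60},{"linear":[0,-0.7,0],"rotation":[0,0,0],"grip":60}]'; python3 snap.py 2 wrist side
```

```text
time_s: 0.82
eef_pos: [479.9, 59.8, 399.5]
ee_rot: [0.706, 0.0, 0.708, 0.0]
force: [0.2, -0.3, -0.7]
grip_width: 0.703
0.97 [480.   59.6 399.7] [-0.21 -0.37  0.  ] 0.703
time_s: 1.63
eef_pos: [479.9, -150.2, 399.0]
ee_rot: [0.706, 0.001, 0.709, 0.0]
force: [-0.0, 0.5, 0.4]
grip_width: 0.703
1.73 [ 480.  -149.2  399.6] [-0.84  0.82  0.56] 0.703
```

View pics/wrist1.png

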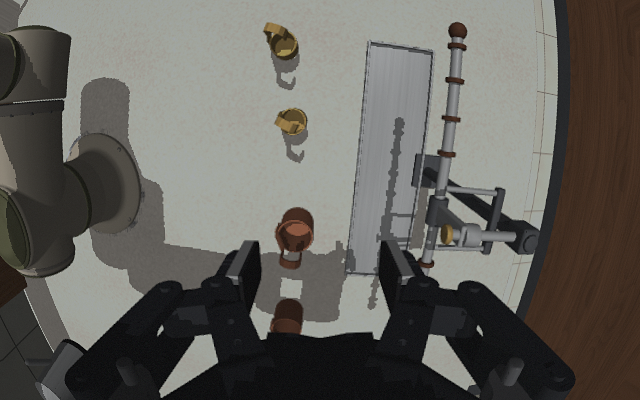

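View pics/wrist2.png

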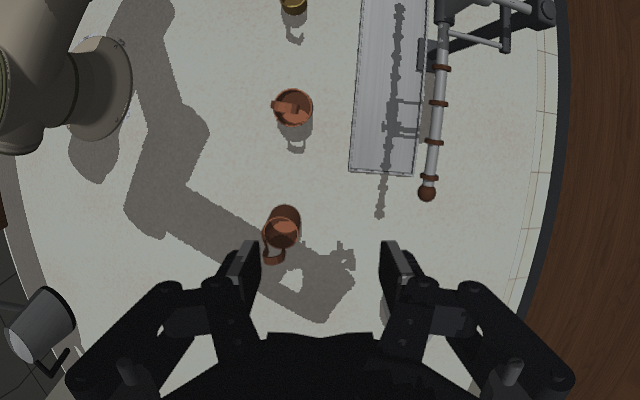

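```bash
cat > meas.py <<'E'
from h import *
from scipy.optimize import least_squares
def masks(p):
    hsv=cv2.cvtColor(p,cv2.COLOR_RGB2HSV); H,S,V=[hsv[:,:,i].astype(int) for i in range(3)]
    return {"copper":((H<11)|(H>174))&(S>90)&(V>40),"brass":(H>=14)&(H<30)&(S>90)&(V>40)}
def dips(n,rng):
    p,d,K,T=load(n); f=n[0]=='w'; M=masks(p)
    for nm,hook,rim,R in (("copper",165,70,30),("brass",145,50,22)):
        P,uv=cloud(p,d,K,T,M[nm],f)
        ok=(P[:,0]>300)&(P[:,0]<540)&(P[:,2]<190)&(P[:,2]>5); P=P[ok]
        # cluster by handle tops
        lab=np.zeros((1,1)); g=np.zeros((60,140),np.uint8); ix=((P[:,0]-250)/6).astype(int); iy=((P[:,1]+420)/6).astype(int)
        g[ix.clip(0,59),iy.clip(0,139)]=1
        k,L=cv2.connectedComponents(g)
        l=L[ix.clip(0,59),iy.clip(0,139)]
        for i in range(1,k):
            Q=P[l==i]
            if len(Q)<60: continue
            top=Q[Q[:,2]>hook-8]; st=Q[Q[:,2]>rim+8]
            r=Q[(Q[:,2]>rim-5)&(Q[:,2]<rim+3)]
            out=[nm,len(Q),"med",Q.mean(0).round()]
            if len(r)>8:
                s=least_squares(lambda c:np.hypot(r[:,0]-c[0],r[:,1]-c[1])-(R-0.7),r[:,:2].mean(0),loss='soft_l1'); out+=["rim c",s.x.round(1),len(r)]
            if len(top)>3: out+=["top",top.mean(0).round(1),"zmax",top[:,2].max().round(1),len(top)]
            if len(st)>8:
                m=st[:,:2].mean(0); u=np.linalg.svd(st[:,:2]-m)[2][0]; u=u*np.sign(u[0]); out+=["yaw",np.degrees(np.arctan2(u[1],u[0])).round(1),"m",m.round(1)]
            print(n,*out)
def collars(n):
    p,d,K,T=load(n); f=n[0]=='w'; M=masks(p)["copper"]
    P,uv=cloud(p,d,K,T,M,f); im=np.zeros(M.shape,np.uint8)
    ok=(P[:,0]>560)&(P[:,0]<660)&(P[:,2]>160)&(P[:,2]<345); im[uv[ok,1],uv[ok,0]]=1
    k,L,st,ce=cv2.connectedComponentsWithStats(im,connectivity=8); res=[]
    for i in range(1,k):
        if st[i,4]<12: continue
        Q,_=cloud(p,d,K,T,L==i,f); print(n,"collar",st[i,4],ce[i].round(1),np.median(Q,0).round(1),"zmax",np.percentile(Q[:,2],95).round(1)); res.append(np.r_[np.median(Q,0),ce[i]])
    return np.array(res)
E
python3 - <<'E'
from meas import *
for n in ("wrist1","wrist2","side2","side1","scene1"):
    dips(n,0)
for n in ("wrist1","wrist2"): collars(n)
p,d,K,T=load("wrist1")
E
```

```text
wrist1 copper 692 med [ 411. -274.   41.] rim c [ 411.7 -279.9] 85
wrist1 copper 1119 med [435. -75.  65.] rim c [435.2 -75.2] 168 top [435.4 -75.2 166.1] zmax 170.1 144 yaw -13.8 m [429.1 -72.8]
wrist1 brass 584 med [419. 237.  78.] rim c [419.2 238.4] 111 top [421.2 237.2 145.9] zmax 150.7 191 yaw -17.4 m [420.7 236.9]
wrist1 brass 384 med [435. 112. 102.] rim c [433.3 111.2] 90 top [434.8 110.9 146.1] zmax 150.1 205 yaw -31.3 m [434.6 111.6]
wrist2 copper 1008 med [ 411. -278.   64.] rim c [ 411.4 -279.4] 157 top [ 412.8 -278.7  166.1] zmax 170.7 149 yaw 1.5 m [ 410.1 -278.4]
wrist2 copper 592 med [434. -77.  98.] rim c [435.4 -76. ] 144 top [436.4 -75.8 165.7] zmax 170.3 233 yaw -11.0 m [435.4 -75.6]
wrist2 brass 220 med [436.  94.  32.] rim c [433.4 111.4] 58
side2 copper 329 med [423. -60.  56.] rim c [437.3 -78.9] 32 top [431.7 -74.5 166.5] zmax 174.9 17 yaw -9.9 m [419.5 -72.4]
side2 copper 116 med [457. -95.  49.]
side2 brass 386 med [414. 243.  59.] rim c [418.9 236.2] 45 top [415.8 239.9 145.3] zmax 151.9 35 yaw -18.5 m [410.2 241.8]
side2 brass 335 med [429. 117.  61.] ri
[... 1064 characters left out ...]
 111. ]
wrist1 collar 126 [458.2  29.2] [614.4 219.1 253.5] zmax 255.3
wrist1 collar 52 [457.7  45. ] [612.6 201.6 254.1] zmax 256.2
wrist1 collar 52 [455.4  79.8] [610.3 166.1 254.2] zmax 255.7
wrist1 collar 51 [451.  118.1] [605.8 127.6 253.8] zmax 255.6
wrist1 collar 47 [447.4 153.8] [605.3  91.9 254.5] zmax 255.7
wrist1 collar 43 [425.7 264.9] [595.  -31.4 254.3] zmax 255.9
wrist2 collar 44 [441.9  66.6] [594.8 -32.1 254.5] zmax 255.8
wrist2 collar 54 [439.3 102.8] [593.  -68.4 254.4] zmax 255.8
wrist2 collar 50 [434.6 141.8] [ 589.5 -106.6  254.4] zmax 255.8
wrist2 collar 53 [430.1 177.4] [ 588.  -142.3  254.4] zmax 256.2
wrist2 collar 151 [426.8 192.8] [ 585.7 -158.2  253.7] zmax 255.8
```

Measured from the wrist views:
- **Bar:** level, middle about (603,30), yaw about -0.077 rad.
- **Copper dippers:** (412,-279) with yaw about 2°, and (435,-76) with yaw about -12°.
- **Brass dippers:** (419,238) with yaw about -17°, and (433,111) with yaw about -27°.

The hook tops read z ≈ 168 and 148, which match the given sizes. I'll take the nearer copper one first, straddling its hook.

```bash
python3 -m jog '[{"linear":[0.615,0.245,-0.149],"rotation":[0.42,0,0],"grip":60},{"linear":[0.615,0.245,-0.149],"rotation":[0.42,0,0],"grip":60},{"linear":[0.615,0.245,-0.149],"rotation":[0.42,0,0],"grip":60},{"linear":[0.615,0.245,-0.149],"rotation":[0.42,0,0],"grip":60},{"linear":[0.615,0.245,-0.149],"rotation":[0.42,0,0],"grip":60},{"linear":[0.615,0.245,-0.149],"rotation":[0.42,0,0],"grip":60},{"linear":[0.615,0.245,-0.149],"rotation":[0.42,0,0],"grip":60},{"linear":[0.7,0.245,-0.149],"rotation":[0.42,0,0],"grip":60},{"linear":[0.78,0.245,-0.149],"rotation":[0.42,0,0],"grip":60},{"linear":[0.85,0.245,-0.149],"rotation":[0.42,0,0],"grip":60},{"linear":[0.905,0.245,-0.149],"rotation":[0.42,0,0],"grip":60},{"linear":[0.905,0.245,-0.149],"rotation":[0.42,0,0],"grip":60},{"linear":[0.905,0.245,-0.149],"rotation":[0.42,0,0],"grip":60}]' 30; python3 snap.py 3 wrist
```

```text
time_s: 2.82
eef_pos: [435.6, -76.2, 129.9]
ee_rot: [0.703, 0.074, 0.704, -0.074]
force: [0.6, -0.5, 1.6]
grip_width: 0.701
2.87 [435.8 -76.3 130.3] [-0.47 -0.26  0.53] 0.703
```

View pics/wrist3.png

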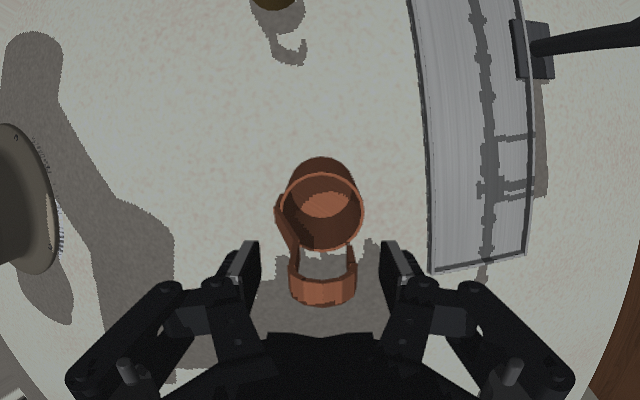

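The hook at px x=288–357 sits centred between the pads (258 and 382), so I'll close and lift.

```bash
python3 -m jog '[{"linear":[0,0,0],"rotation":[0,0,0],"grip":20},{"linear":[0,0,0],"rotation":[0,0,0],"grip":20},{"linear":[0,0,0],"rotation":[0,0,0],"grip":20},{"linear":[0,0,0],"rotation":[0,0,0],"grip":20},{"linear":[0,0,0],"rotation":[0,0,0],"grip":20},{"linear":[0,0,0],"rotation":[0,0,0],"grip":20},{"linear":[-0.1,0,0],"rotation":[0,0,0],"grip":20},{"linear":[-0.2,0,0],"rotation":[0,0,0],"grip":20},{"linear":[-0.2,0,0],"rotation":[0,0,0],"grip":20}]' 35; python3 snap.py 4 wrist
```

```text
time_s: 3.62
eef_pos: [438.0, -77.1, 195.6]
ee_rot: [0.706, 0.072, 0.7, -0.075]
force: [0.5, -0.2, 0.6]
grip_width: 0.345
3.67 [437.1 -76.8 193. ] [-0.19 -0.13 -2.15] 0.343
```

View pics/wrist4.png

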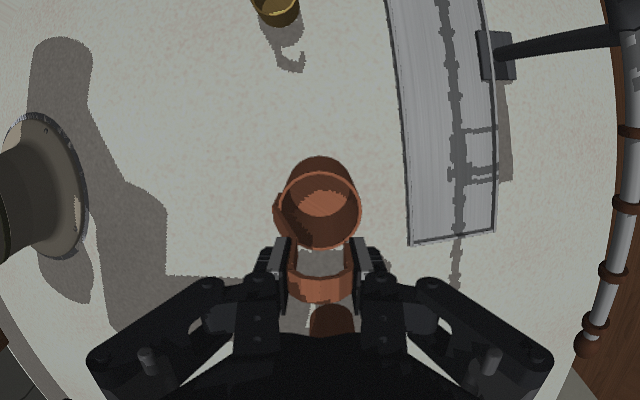

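The grip holds: width 0.344 is about 29.4 mm, against the 30 mm hook. I'll write a helper to work out the deltas.

```bash
cat > go.py <<'E'
# prints linear/rotation values (in move units) for targets x,y,z,yawdeg given on the command line
import sys
from rig import sense
import numpy as np
from scipy.spatial.transform import Rotation as R
s=sense(); q=s['ee_rot']; Rc=R.from_quat([q[1],q[2],q[3],q[0]]); p=s['eef_pos']
R0=R.from_matrix(np.array([[0,0,1],[0,1,0],[-1,0,0]],float))
print("now",round(s['time_s'],2),p.round(1))
for a in sys.argv[1:]:
    x,y,z,w=map(float,a.split(','))
    Rt=R.from_euler('z',w,degrees=True)*R0
    print(a,"lin",(Rc.inv().apply(np.array([x,y,z])-p)/300).round(3).tolist(),"rot",((Rc.inv()*Rt).as_rotvec()/0.5).round(3).tolist())
E
python3 go.py 480,40,280,-4.4 540,184.5,280,-4.4 614.9,184.5,272,-4.4
```

```text
now 3.67 [437.1 -76.8 193. ]
480,40,280,-4.4 lin [-0.291, 0.41, 0.061] rot [-0.264, 0.011, 0.005]
540,184.5,280,-4.4 lin [-0.291, 0.922, 0.157] rot [-0.264, 0.011, 0.005]
614.9,184.5,272,-4.4 lin [-0.263, 0.974, 0.401] rot [-0.264, 0.011, 0.005]
```

```bash
python3 -m jog '[{"linear":[-0.15,0.05,0.01],"rotation":[-0.1,0,0],"grip":20},{"linear":[-0.27,0.12,0.02],"rotation":[-0.2,0,0],"grip":20},{"linear":[-0.291,0.24,0.03],"rotation":[-0.264,0.011,0.005],"grip":20},{"linear":[-0.291,0.37,0.055],"rotation":[-0.264,0.011,0.005],"grip":20},{"linear":[-0.291,0.5,0.08],"rotation":[-0.264,0.011,0.005],"grip":20},{"linear":[-0.291,0.63,0.1],"rotation":[-0.264,0.011,0.005],"grip":20},{"linear":[-0.291,0.76,0.13],"rotation":[-0.264,0.011,0.005],"grip":20},{"linear":[-0.291,0.86,0.145],"rotation":[-0.264,0.011,0.005],"grip":20},{"linear":[-0.291,0.922,0.157],"rotation":[-0.264,0.011,0.005],"grip":20},{"linear":[-0.29,0.935,0.21],"rotation":[-0.264,0.011,0.005],"grip":20},{"linear":[-0.28,0.95,0.28],"rotation":[-0.264,0.011,0.005],"grip":20},{"linear":[-0.27,0.965,0.35],"rotation":[-0.264,0.011,0.005],"grip":20},{"linear":[-0.263,0.974,0.401],"rotation":[-0.264,0.011,0.005],"grip":20},{"linear":[-0.263,0.974,0.401],"rotation":[-0.264,0.011,0.005],"grip":20},{"linear":[-0.263,0.974,0.401],"rotation":[-0.264,0.011,0.005],"grip":20},{"linear":[-0.263,0.974,0.401],"rotation":[-0.264,0.011,0.005],"grip":20}]'; python3 snap.py 5 wrist scene side
```

```text
time_s: 5.0
eef_pos: [614.4, 184.5, 271.4]
ee_rot: [0.706, 0.027, 0.707, -0.027]
force: [-0.2, -1.6, -0.5]
grip_width: 0.344
5.15 [614.4 184.6 272.3] [-0.07  0.16 -0.91] 0.341
```

View pics/wrist5.png

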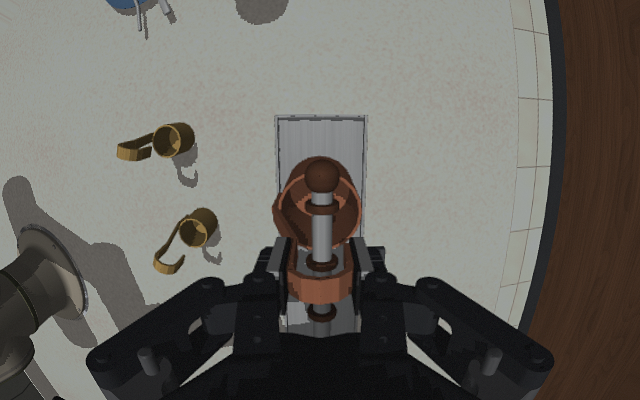

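View pics/side5.png

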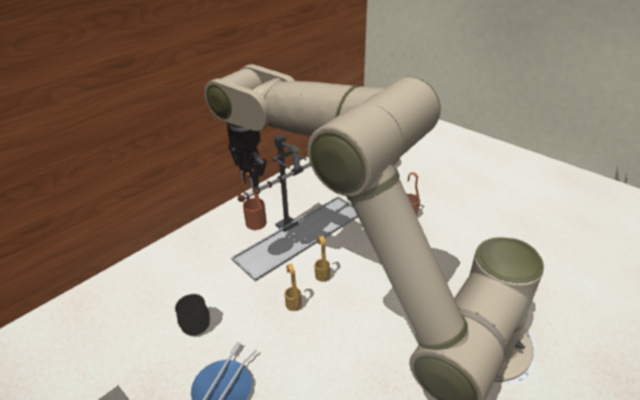

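The bar (px x=321) runs through the middle of the hook (288–356) and parallel to it. Now I'll lower it and follow the arc to near equilibrium.

```bash
cat > arc.py <<'E'
# arc.py s theta...: place at signed distance s (left +), bar tilts theta -> TCP targets (dz = tcp below hook)
import sys,numpy as np,subprocess
s0=float(sys.argv[1]); dz=float(sys.argv[2]); out=[]
for t in map(float,sys.argv[3:]):
    y=s0*np.cos(t)+59*np.sin(t); z=310+s0*np.sin(t)-59*np.cos(t)
    out.append(f"{603+0.077*y:.1f},{30+0.997*y:.1f},{z-dz:.1f},-4.4")
subprocess.run(["python3","go.py"]+out)
E
python3 arc.py 155 35 0 -0.06 -0.12 -0.18 -0.235
```

```text
now 5.15 [614.4 184.6 272.3]
614.9,184.5,216.0,-4.4 lin [0.188, -0.0, 0.002] rot [0.001, 0.001, 0.0]
614.6,180.7,206.8,-4.4 lin [0.218, -0.013, 0.001] rot [0.001, 0.001, 0.0]
614.3,176.4,197.9,-4.4 lin [0.248, -0.027, 0.002] rot [0.001, 0.001, 0.0]
613.9,171.5,189.2,-4.4 lin [0.277, -0.044, 0.001] rot [0.001, 0.001, 0.0]
613.5,166.6,181.5,-4.4 lin [0.303, -0.06, 0.001] rot [0.001, 0.001, 0.0]
```

```bash
python3 -m jog '[{"linear":[0.06,0,0.002],"rotation":[0,0,0],"grip":20},{"linear":[0.12,0,0.002],"rotation":[0,0,0],"grip":20},{"linear":[0.17,0,0.002],"rotation":[0,0,0],"grip":20},{"linear":[0.188,0,0.002],"rotation":[0,0,0],"grip":20},{"linear":[0.198,-0.004,0.002],"rotation":[0,0,0],"grip":20},{"linear":[0.208,-0.009,0.002],"rotation":[0,0,0],"grip":20},{"linear":[0.218,-0.013,0.002],"rotation":[0,0,0],"grip":20},{"linear":[0.228,-0.018,0.002],"rotation":[0,0,0],"grip":20},{"linear":[0.238,-0.023,0.002],"rotation":[0,0,0],"grip":20},{"linear":[0.248,-0.027,0.002],"rotation":[0,0,0],"grip":20},{"linear":[0.258,-0.033,0.002],"rotation":[0,0,0],"grip":20},{"linear":[0.268,-0.039,0.002],"rotation":[0,0,0],"grip":20},{"linear":[0.277,-0.044,0.002],"rotation":[0,0,0],"grip":20},{"linear":[0.286,-0.049,0.002],"rotation":[0,0,0],"grip":20},{"linear":[0.295,-0.055,0.002],"rotation":[0,0,0],"grip":20},{"linear":[0.303,-0.06,0.002],"rotation":[0,0,0],"grip":20},{"linear":[0.303,-0.06,0.002],"rotation":[0,0,0],"grip":20},{"linear":[0.303,-0.06,0.002],"rotation":[0,0,0],"grip":20},{"linear":[0.303,-0.06,0.002],"rotation":[0,0,0],"grip":20}]'; python3 snap.py 6 wrist scene side
```

```text
time_s: 6.73
eef_pos: [613.7, 166.7, 181.5]
ee_rot: [0.707, 0.027, 0.706, -0.027]
force: [-0.5, 0.2, 0.9]
grip_width: 0.345
6.88 [613.7 166.7 181.6] [-0.22  0.15 -0.63] 0.341
```

View pics/wrist6.png

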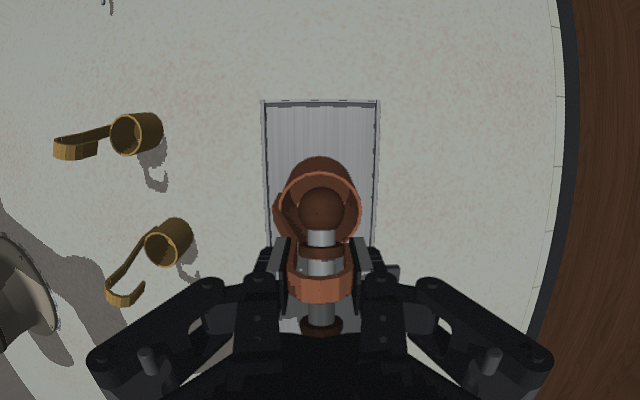

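Run:
```python
import cv2
a=cv2.imread('pics/scene6.png')[120:280,260:460]; cv2.imwrite('pics/scene6z.png',cv2.resize(a,None,fx=3.9,fy=3.7,interpolation=2))
```

```text
(no output)
```

View pics/scene6z.png

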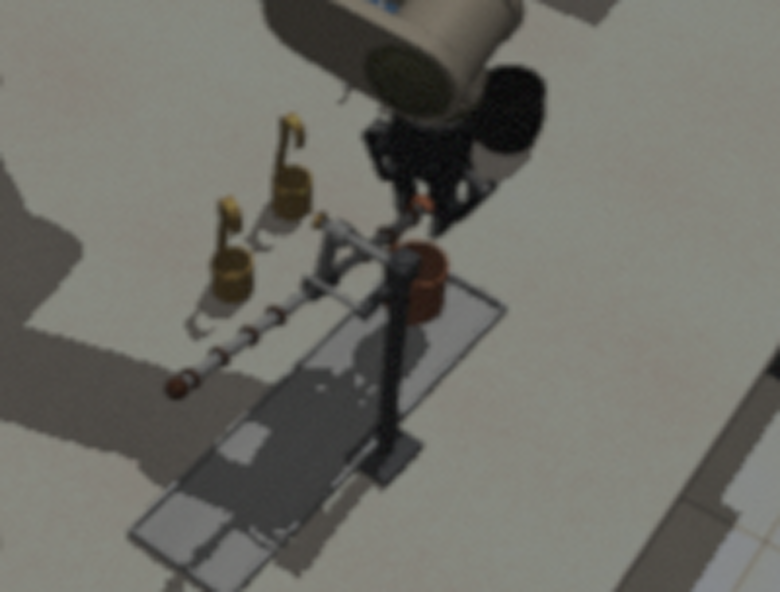

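The hook is between its collars (rows 247 and 323) and the bar has followed it down. Releasing and retreating up.

```bash
python3 -m jog '[{"linear":[0,0,0],"rotation":[0,0,0],"grip":55},{"linear":[0,0,0],"rotation":[0,0,0],"grip":55},{"linear":[0,0,0],"rotation":[0,0,0],"grip":55},{"linear":[0,0,0],"rotation":[0,0,0],"grip":55},{"linear":[-0.08,0,0],"rotation":[0,0,0],"grip":55},{"linear":[-0.18,0,0],"rotation":[0,0,0],"grip":55},{"linear":[-0.3,0,0],"rotation":[0,0,0],"grip":55},{"linear":[-0.42,0,0],"rotation":[0,0,0],"grip":55},{"linear":[-0.55,0,0],"rotation":[0,0,0],"grip":55},{"linear":[-0.6,0,0],"rotation":[0,0,0],"grip":55},{"linear":[-0.6,0,0],"rotation":[0,0,0],"grip":55}]'; python3 snap.py 7 wrist scene
```

```text
time_s: 7.8
eef_pos: [614.1, 166.8, 366.2]
ee_rot: [0.71, 0.027, 0.704, -0.027]
force: [0.1, -0.1, 0.6]
grip_width: 0.645
7.9 [613.6 166.7 361. ] [0.02 0.29 0.51] 0.644
```

View pics/wrist7.png

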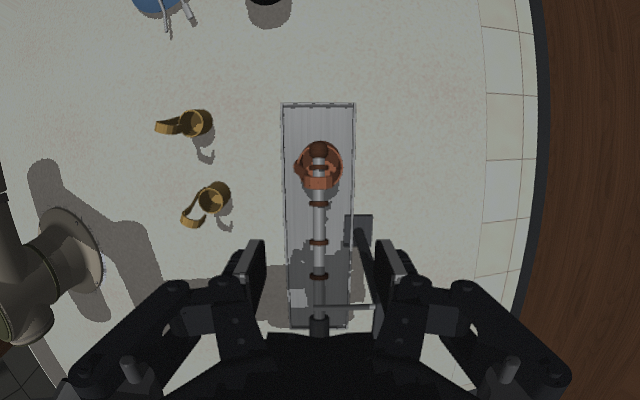

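```bash
python3 -c "
from meas import *
collars('wrist7')"; python3 go.py 412,-279,330,2 412,-279,225,2 412,-279,129,2
```

```text
wrist7 collar 187 [317.5 148.9] [614.5 199.4 207.9] zmax 210.7
wrist7 collar 71 [318.6 167.1] [614.8 182.  212.1] zmax 214.4
wrist7 collar 415 [316.6 180.6] [611.  168.6 215.6] zmax 218.8
wrist7 collar 53 [319.1 203.5] [612.  147.8 222.5] zmax 223.5
wrist7 collar 41 [318.8 242.1] [609.1 111.  231.7] zmax 233.1
now 7.9 [613.6 166.7 361. ]
412,-279,330,2 lin [0.103, -1.533, -0.557] rot [-0.222, 0.001, 0.0]
412,-279,225,2 lin [0.453, -1.533, -0.557] rot [-0.222, 0.001, 0.0]
412,-279,129,2 lin [0.773, -1.533, -0.557] rot [-0.222, 0.001, 0.0]
```

It hangs between the collars (hook at px 317,181, collars at rows 167 and 203). The tilt is about 0.26 rad, as expected. On to the second copper dipper.

```bash
python3 -m jog '[{"linear":[0,-0.11,-0.06],"rotation":[-0.1,0,0],"grip":60},{"linear":[0,-0.23,-0.12],"rotation":[-0.2,0,0],"grip":60},{"linear":[0,-0.35,-0.18],"rotation":[-0.222,0,0],"grip":60},{"linear":[0,-0.47,-0.24],"rotation":[-0.222,0,0],"grip":60},{"linear":[0,-0.59,-0.3],"rotation":[-0.222,0,0],"grip":60},{"linear":[0,-0.71,-0.36],"rotation":[-0.222,0,0],"grip":60},{"linear":[0,-0.83,-0.42],"rotation":[-0.222,0,0],"grip":60},{"linear":[0.05,-0.95,-0.48],"rotation":[-0.222,0,0],"grip":60},{"linear":[0.1,-1.0,-0.557],"rotation":[-0.222,0,0],"grip":60},{"linear":[0.1,-1.0,-0.557],"rotation":[-0.222,0,0],"grip":60}]'; python3 go.py 412,-279,330,2 412,-279,225,2 412,-279,129,2
```

```text
time_s: 8.73
eef_pos: [419.9, -121.0, 326.4]
ee_rot: [0.704, -0.009, 0.71, 0.012]
force: [0.4, 1.6, -0.3]
grip_width: 0.703
now 8.73 [ 419.9 -121.   326.4]
412,-279,330,2 lin [-0.014, -0.526, -0.042] rot [-0.009, -0.016, -0.008]
412,-279,225,2 lin [0.336, -0.527, -0.04] rot [-0.009, -0.016, -0.008]
412,-279,129,2 lin [0.656, -0.528, -0.037] rot [-0.009, -0.016, -0.008]
```

```bash
python3 -m jog '[{"linear":[0.07,-0.12,-0.01],"rotation":[-0.009,-0.016,-0.008],"grip":60},{"linear":[0.14,-0.24,-0.02],"rotation":[-0.009,-0.016,-0.008],"grip":60},{"linear":[0.21,-0.36,-0.03],"rotation":[-0.009,-0.016,-0.008],"grip":60},{"linear":[0.28,-0.47,-0.035],"rotation":[-0.009,-0.016,-0.008],"grip":60},{"linear":[0.336,-0.527,-0.04],"rotation":[-0.009,-0.016,-0.008],"grip":60},{"linear":[0.336,-0.527,-0.04],"rotation":[-0.009,-0.016,-0.008],"grip":60},{"linear":[0.336,-0.527,-0.04],"rotation":[-0.009,-0.016,-0.008],"grip":60},{"linear":[0.42,-0.528,-0.039],"rotation":[-0.009,-0.016,-0.008],"grip":60},{"linear":[0.52,-0.528,-0.038],"rotation":[-0.009,-0.016,-0.008],"grip":60},{"linear":[0.61,-0.528,-0.037],"rotation":[-0.009,-0.016,-0.008],"grip":60},{"linear":[0.656,-0.528,-0.037],"rotation":[-0.009,-0.016,-0.008],"grip":60},{"linear":[0.656,-0.528,-0.037],"rotation":[-0.009,-0.016,-0.008],"grip":60},{"linear":[0.656,-0.528,-0.037],"rotation":[-0.009,-0.016,-0.008],"grip":60}]'; python3 snap.py 8 wrist scene
```

```text
time_s: 9.82
eef_pos: [412.6, -278.0, 129.8]
ee_rot: [0.707, -0.013, 0.707, 0.013]
force: [-0.9, 0.3, -0.2]
grip_width: 0.705
9.92 [ 412.9 -278.9  130.7] [ 0.99 -0.51  0.04] 0.701
```

View pics/wrist8.png

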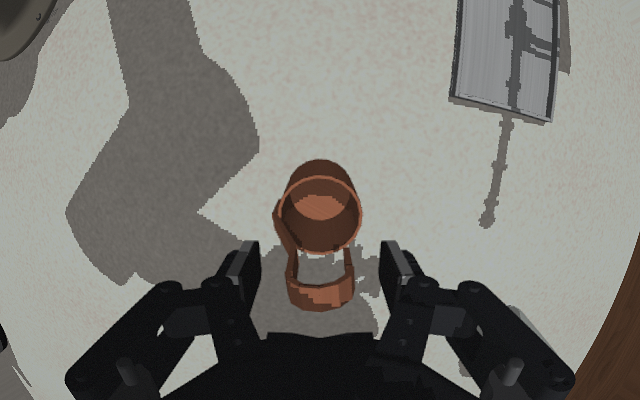

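The hook (288–354) is centred and turned a few degrees more than the tool, so I'll turn 3°, close and lift.

```bash
python3 -m jog '[{"linear":[0,0,0],"rotation":[-0.1,0,0],"grip":60},{"linear":[0,0,0],"rotation":[-0.1,0,0],"grip":20},{"linear":[0,0,0],"rotation":[-0.1,0,0],"grip":20},{"linear":[0,0,0],"rotation":[-0.1,0,0],"grip":20},{"linear":[0,0,0],"rotation":[-0.1,0,0],"grip":20},{"linear":[0,0,0],"rotation":[-0.1,0,0],"grip":20},{"linear":[0,0,0],"rotation":[-0.1,0,0],"grip":20},{"linear":[-0.1,0,0],"rotation":[-0.1,0,0],"grip":20},{"linear":[-0.2,0,0],"rotation":[-0.1,0,0],"grip":20},{"linear":[-0.3,0,0],"rotation":[-0.1,0,0],"grip":20},{"linear":[-0.4,0,0],"rotation":[-0.1,0,0],"grip":20},{"linear":[-0.5,0,0],"rotation":[-0.1,0,0],"grip":20},{"linear":[-0.55,0,0],"rotation":[-0.1,0,0],"grip":20},{"linear":[-0.55,0,0],"rotation":[-0.1,0,0],"grip":20}]' 35; python3 snap.py 9 wrist scene; python3 arc.py -155 35 -0.26 -0.2 -0.13 -0.06 0
python3 - <<'E'
import cv2
a=cv2.imread('pics/scene9.png')[120:280,260:460]; cv2.imwrite('pics/scene9z.png',cv2.resize(a,None,fx=3.9,fy=3.7,interpolation=2))
E
```

```text
time_s: 11.08
eef_pos: [413.2, -279.2, 299.3]
ee_rot: [0.709, -0.033, 0.704, 0.028]
force: [0.1, -0.0, -0.8]
grip_width: 0.347
11.18 [ 412.4 -278.4  295.2] [ 0.2   0.22 -1.74] 0.344
now 11.18 [ 412.4 -278.4  295.2]
590.3,-134.5,257.8,-4.4 lin [0.125, 0.428, 0.631] rot [0.324, 0.004, 0.003]
590.4,-133.1,248.0,-4.4 lin [0.158, 0.432, 0.632] rot [0.324, 0.004, 0.003]
590.6,-130.9,236.6,-4.4 lin [0.196, 0.44, 0.633] rot [0.324, 0.004, 0.003]
590.8,-127.8,225.4,-4.4 lin [0.233, 0.45, 0.635] rot [0.324, 0.004, 0.003]
591.1,-124.5,216.0,-4.4 lin [0.264, 0.461, 0.637] rot [0.324, 0.004, 0.003]
```

View pics/wrist9.png

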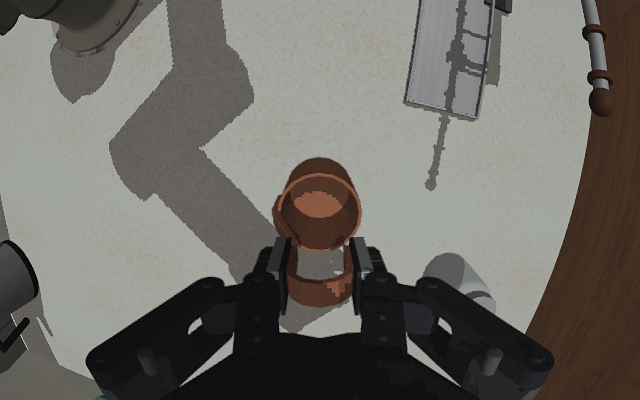

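View pics/scene9z.png

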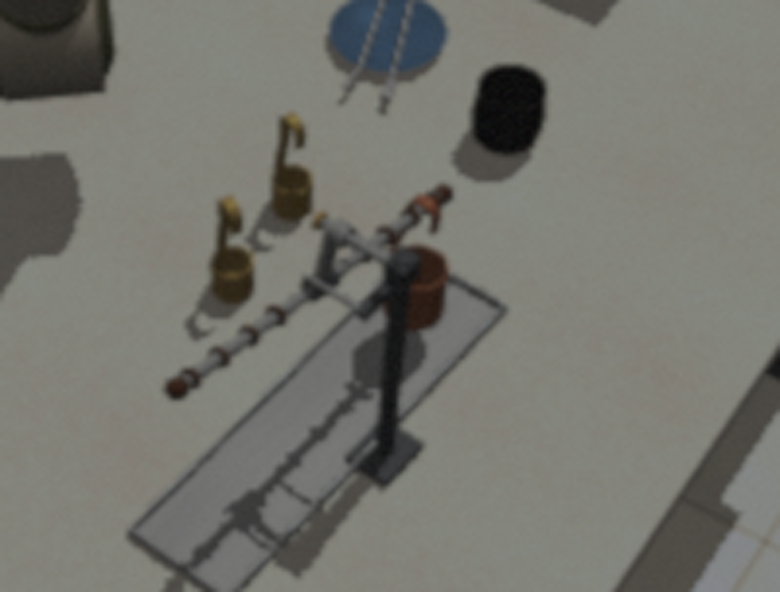

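```bash
python3 -c "
from meas import *
collars('wrist9')
collars('scene9')"; python3 go.py 515,-134,330,-4.4 591,-134,330,-4.4
```

```text
wrist9 collar 56 [597.2  27.5] [ 586.5 -116.8  289.3] zmax 291.8
wrist9 collar 77 [603.9  73.9] [ 583.9 -151.7  298.2] zmax 300.9
wrist9 collar 275 [605.4 100.2] [ 582.4 -169.7  302.4] zmax 304.8
scene9 collar 21 [369.4 174.8] [623.2 166.9 216.6] zmax 220.9
now 11.18 [ 412.4 -278.4  295.2]
515,-134,330,-4.4 lin [-0.116, 0.45, 0.382] rot [0.324, 0.004, 0.003]
591,-134,330,-4.4 lin [-0.116, 0.429, 0.634] rot [0.324, 0.004, 0.003]
```

The raised right place reads y≈-134 and z≈291, matching the arc model. Moving over it with TCP z ≈ 314.

```bash
python3 -m jog '[{"linear":[-0.05,0.1,0.06],"rotation":[0.1,0,0],"grip":20},{"linear":[-0.063,0.2,0.12],"rotation":[0.2,0,0],"grip":20},{"linear":[-0.063,0.3,0.19],"rotation":[0.3,0.004,0.003],"grip":20},{"linear":[-0.063,0.4,0.26],"rotation":[0.324,0.004,0.003],"grip":20},{"linear":[-0.063,0.45,0.34],"rotation":[0.324,0.004,0.003],"grip":20},{"linear":[-0.063,0.45,0.382],"rotation":[0.324,0.004,0.003],"grip":20},{"linear":[-0.063,0.447,0.42],"rotation":[0.324,0.004,0.003],"grip":20},{"linear":[-0.063,0.442,0.48],"rotation":[0.324,0.004,0.003],"grip":20},{"linear":[-0.063,0.436,0.55],"rotation":[0.324,0.004,0.003],"grip":20},{"linear":[-0.063,0.43,0.61],"rotation":[0.324,0.004,0.003],"grip":20},{"linear":[-0.063,0.429,0.632],"rotation":[0.324,0.004,0.003],"grip":20},{"linear":[-0.063,0.429,0.632],"rotation":[0.324,0.004,0.003],"grip":20},{"linear":[-0.063,0.429,0.632],"rotation":[0.324,0.004,0.003],"grip":20}]'; python3 snap.py 10 wrist;  python3 arc.py -155 35 -0.26 -0.2 -0.13 -0.06 0
```

```text
time_s: 12.27
eef_pos: [589.8, -133.9, 313.0]
ee_rot: [0.706, 0.027, 0.707, -0.027]
force: [-0.5, 0.3, -0.9]
grip_width: 0.343
12.32 [ 589.6 -133.9  313.7] [ 0.52 -0.55 -1.33] 0.343
now 12.32 [ 589.6 -133.9  313.7]
590.3,-134.5,257.8,-4.4 lin [0.186, -0.002, 0.003] rot [-0.0, -0.003, -0.0]
590.4,-133.1,248.0,-4.4 lin [0.219, 0.003, 0.003] rot [-0.0, -0.003, -0.0]
590.6,-130.9,236.6,-4.4 lin [0.257, 0.01, 0.003] rot [-0.0, -0.003, -0.0]
590.8,-127.8,225.4,-4.4 lin [0.294, 0.021, 0.003] rot [-0.0, -0.003, -0.0]
591.1,-124.5,216.0,-4.4 lin [0.326, 0.032, 0.003] rot [-0.0, -0.003, -0.0]
```

View pics/wrist10.png

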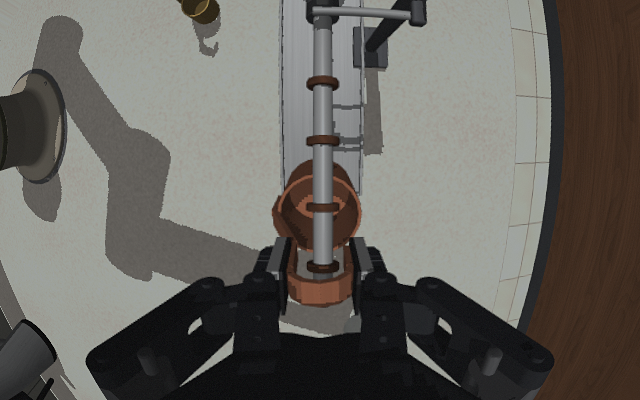

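Aligned: bar at px 323, hook centre 321. Lowering along the arc to level.

```bash
python3 -m jog '[{"linear":[0.06,-0.002,0.003],"rotation":[0,0,0],"grip":20},{"linear":[0.12,-0.002,0.003],"rotation":[0,0,0],"grip":20},{"linear":[0.16,-0.002,0.003],"rotation":[0,0,0],"grip":20},{"linear":[0.18,-0.002,0.003],"rotation":[0,0,0],"grip":20},{"linear":[0.19,-0.001,0.003],"rotation":[0,0,0],"grip":20},{"linear":[0.2,0,0.003],"rotation":[0,0,0],"grip":20},{"linear":[0.21,0.002,0.003],"rotation":[0,0,0],"grip":20},{"linear":[0.22,0.003,0.003],"rotation":[0,0,0],"grip":20},{"linear":[0.23,0.005,0.003],"rotation":[0,0,0],"grip":20},{"linear":[0.241,0.007,0.003],"rotation":[0,0,0],"grip":20},{"linear":[0.252,0.009,0.003],"rotation":[0,0,0],"grip":20},{"linear":[0.263,0.012,0.003],"rotation":[0,0,0],"grip":20},{"linear":[0.274,0.015,0.003],"rotation":[0,0,0],"grip":20},{"linear":[0.285,0.018,0.003],"rotation":[0,0,0],"grip":20},{"linear":[0.296,0.022,0.003],"rotation":[0,0,0],"grip":20},{"linear":[0.306,0.025,0.003],"rotation":[0,0,0],"grip":20},{"linear":[0.316,0.028,0.003],"rotation":[0,0,0],"grip":20},{"linear":[0.326,0.032,0.003],"rotation":[0,0,0],"grip":20},{"linear":[0.326,0.032,0.003],"rotation":[0,0,0],"grip":20},{"linear":[0.326,0.032,0.003],"rotation":[0,0,0],"grip":20}]'; python3 snap.py 11 wrist scene side
python3 - <<'E'
import cv2
a=cv2.imread('pics/scene11.png')[120:280,260:460]; cv2.imwrite('pics/scene11z.png',cv2.resize(a,None,fx=3.9,fy=3.7,interpolation=2))
from meas import *
collars('wrist11');collars('side11')
E
```

```text
time_s: 13.98
eef_pos: [591.0, -124.4, 215.8]
ee_rot: [0.706, 0.027, 0.707, -0.027]
force: [0.1, -1.2, -0.3]
grip_width: 0.344
14.13 [ 591.1 -124.6  216.1] [-0.23  0.03  0.02] 0.343
wrist11 collar 459 [323.   49.1] [598.2 -31.6 253.6] zmax 255.1
wrist11 collar 491 [322.6 151.8] [595.3 -67.  253. ] zmax 254.6
wrist11 collar 238 [282.1 226.5] [ 566.6 -118.8  183.5] zmax 201.6
wrist11 collar 2425 [320.2 279.4] [ 590.5 -121.4  250.8] zmax 253.4
wrist11 collar 41 [321.7 325.8] [ 589.3 -141.4  253. ] zmax 253.7
side11 collar 16 [335.1 149. ] [ 593.8 -123.4  252.9] zmax 262.7
side11 collar 33 [342.  172.5] [ 565.9 -123.8  177.5] zmax 203.1
side11 collar 122 [255.7 206.1] [600.2 187.2 207.6] zmax 256.2
side11 collar 22 [240.  196.5] [615.5 221.3 255.3] zmax 258.2
```

View pics/wrist11.png

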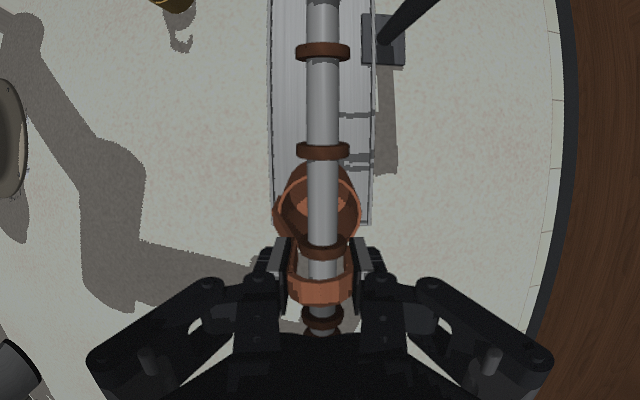

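View pics/scene11z.png

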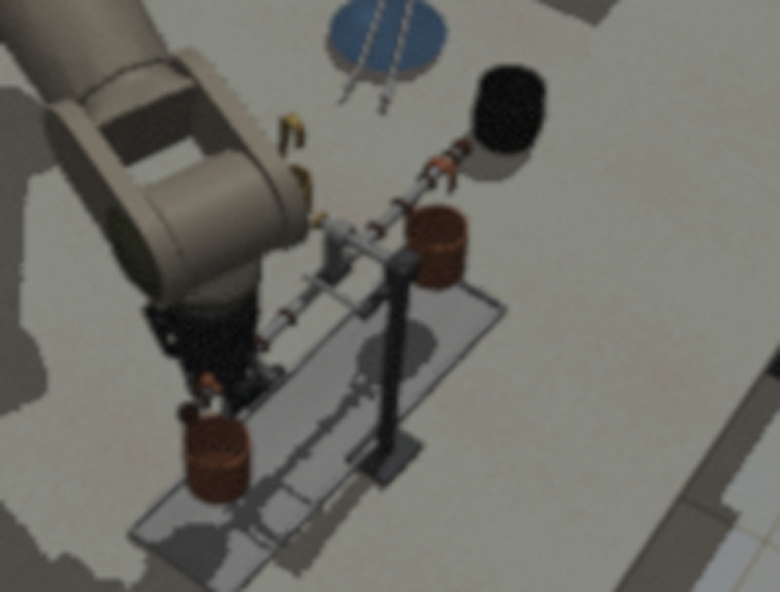

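The bar reads level and the hook is between its collars. Release and retreat.

```bash
python3 -m jog '[{"linear":[0,0,0],"rotation":[0,0,0],"grip":55},{"linear":[0,0,0],"rotation":[0,0,0],"grip":55},{"linear":[0,0,0],"rotation":[0,0,0],"grip":55},{"linear":[0,0,0],"rotation":[0,0,0],"grip":55},{"linear":[-0.08,0,0],"rotation":[0,0,0],"grip":55},{"linear":[-0.18,0,0],"rotation":[0,0,0],"grip":55},{"linear":[-0.3,0,0],"rotation":[0,0,0],"grip":55},{"linear":[-0.42,0,0],"rotation":[0,0,0],"grip":55},{"linear":[-0.54,0.1,-0.1],"rotation":[0,0,0],"grip":55},{"linear":[-0.58,0.2,-0.2],"rotation":[0,0,0],"grip":55},{"linear":[-0.6,0.3,-0.3],"rotation":[0,0,0],"grip":55},{"linear":[-0.6,0.4,-0.4],"rotation":[0,0,0],"grip":55},{"linear":[-0.6,0.45,-0.5],"rotation":[0,0,0],"grip":60},{"linear":[-0.6,0.45,-0.5],"rotation":[0,0,0],"grip":60},{"linear":[-0.6,0.45,-0.5],"rotation":[0,0,0],"grip":60}]'; python3 snap.py 12 wrist scene side
python3 - <<'E'
import cv2
a=cv2.imread('pics/scene12.png')[120:280,260:460]; cv2.imwrite('pics/scene12z.png',cv2.resize(a,None,fx=3.9,fy=3.7,interpolation=2))
from meas import *
collars('wrist12');collars('side12')
E
python3 go.py 433.4,111.3,200,-27 433.4,111.3,109,-27
```

```text
time_s: 15.38
eef_pos: [450.8, 22.9, 397.5]
ee_rot: [0.707, 0.026, 0.706, -0.027]
force: [-0.6, 0.2, 0.7]
grip_width: 0.706
15.53 [453.   20.8 395.8] [-0.29 -0.07 -0.26] 0.705
wrist12 collar 38 [470.4   1.6] [614.1 202.3 255.4] zmax 257.2
wrist12 collar 677 [449.6  21.1] [599.5 187.3 230. ] zmax 255.7
wrist12 collar 47 [471.2  34.2] [610.6 166.6 255.4] zmax 256.8
wrist12 collar 14 [466.1  71.7] [601.9 127.8 252.9] zmax 254.1
wrist12 collar 19 [474.7  72. ] [610.4 127.5 255.4] zmax 256.6
wrist12 collar 41 [470.  106.9] [603.4  92.  254.8] zmax 256.4
wrist12 collar 41 [458.7 224. ] [595.1 -30.8 253.9] zmax 255.2
wrist12 collar 40 [453.2 254.1] [591.7 -67.3 253.5] zmax 255.2
wrist12 collar 18 [444.6 282.8] [ 585.5 -105.   251.7] zmax 254.2
wrist12 collar 24 [452.  285.2] [ 599.9 -113.8  249.1] zmax 255.0
side12 collar 22 [338.5 151. ] [ 583.7 -126.6  250.1] zmax 256.1
side12 collar 37 [340.8 170.8] [ 571.9 -123.4  180.9] zmax 212.8
side12 collar 118 [256.  206.9] [599.9 187.5 203.9] zmax 255.5
side12 collar 21 [240.3 196.9] [614.9 221.3 254.8] zmax 258.3
now 15.53 [453.   20.8 395.8]
433.4,111.3,200,-27 lin [0.653, 0.296, -0.088] rot [0.787, -0.003, 0.001]
433.4,111.3,109,-27 lin [0.956, 0.296, -0.087] rot [0.787, -0.003, 0.001]
```

View pics/wrist12.png

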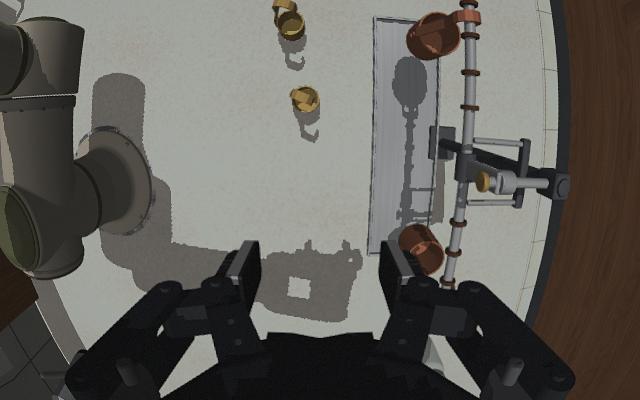

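View pics/scene12z.png

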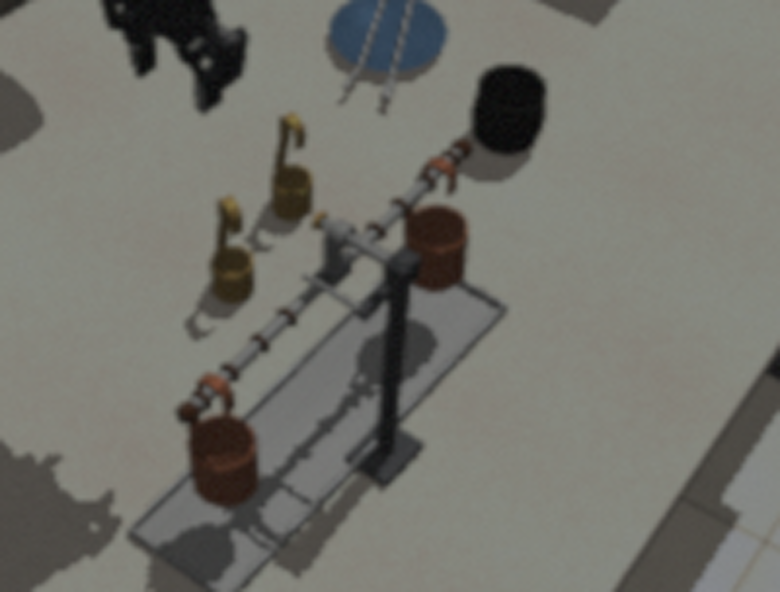

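Both copper dippers hang in the outer places and the bar is level (left collars 255.4, right 253.7, about 0.006 rad). Next the brass dipper at (433,111).

```bash
python3 -m jog '[{"linear":[0.1,0.08,-0.03],"rotation":[0.2,0,0],"grip":60},{"linear":[0.21,0.15,-0.05],"rotation":[0.4,0,0],"grip":60},{"linear":[0.33,0.22,-0.07],"rotation":[0.6,0,0],"grip":60},{"linear":[0.45,0.29,-0.088],"rotation":[0.8,0,0],"grip":60},{"linear":[0.56,0.296,-0.088],"rotation":[0.82,0,0],"grip":60},{"linear":[0.653,0.296,-0.088],"rotation":[0.82,0,0],"grip":60},{"linear":[0.653,0.296,-0.088],"rotation":[0.82,0,0],"grip":60},{"linear":[0.653,0.296,-0.088],"rotation":[0.82,0,0],"grip":60},{"linear":[0.74,0.296,-0.088],"rotation":[0.82,0,0],"grip":60},{"linear":[0.84,0.296,-0.088],"rotation":[0.82,0,0],"grip":60},{"linear":[0.92,0.296,-0.087],"rotation":[0.82,0,0],"grip":60},{"linear":[0.956,0.296,-0.087],"rotation":[0.82,0,0],"grip":60},{"linear":[0.956,0.296,-0.087],"rotation":[0.82,0,0],"grip":60},{"linear":[0.956,0.296,-0.087],"rotation":[0.82,0,0],"grip":60}]'; python3 snap.py 13 wrist
```

```text
time_s: 16.7
eef_pos: [435.0, 110.9, 110.6]
ee_rot: [0.686, 0.171, 0.686, -0.171]
force: [0.2, 0.3, 1.5]
grip_width: 0.706
16.75 [435.1 111.  110.9] [-0.48 -0.01  0.46] 0.702
```

View pics/wrist13.png

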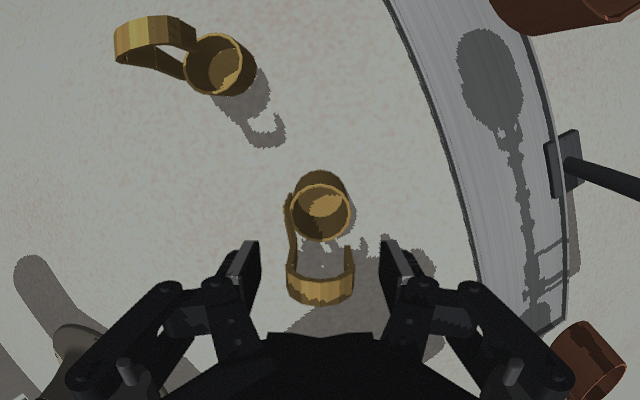

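The hook (286–354) is centred and aligned. Close and lift.

```bash
python3 -m jog '[{"linear":[0,0,0],"rotation":[0,0,0],"grip":20},{"linear":[0,0,0],"rotation":[0,0,0],"grip":20},{"linear":[0,0,0],"rotation":[0,0,0],"grip":20},{"linear":[0,0,0],"rotation":[0,0,0],"grip":20},{"linear":[0,0,0],"rotation":[0,0,0],"grip":20},{"linear":[0,0,0],"rotation":[0,0,0],"grip":20},{"linear":[-0.1,0,0],"rotation":[0,0,0],"grip":20},{"linear":[-0.2,0,0],"rotation":[0,0,0],"grip":20},{"linear":[-0.3,0,0],"rotation":[0,0,0],"grip":20},{"linear":[-0.4,0,0],"rotation":[0,0,0],"grip":20},{"linear":[-0.5,0,0],"rotation":[0,0,0],"grip":20},{"linear":[-0.54,0,0],"rotation":[0,0,0],"grip":20},{"linear":[-0.54,0,0],"rotation":[0,0,0],"grip":20}]' 35; python3 snap.py 14 wrist scene side; python3 go.py 510,-50,274,-4.4 596.8,-49.8,270,-4.4
python3 - <<'E'
import cv2
from meas import *
collars('side14');collars('scene14')
E
```

```text
time_s: 17.83
eef_pos: [435.8, 111.1, 276.1]
ee_rot: [0.689, 0.172, 0.683, -0.17]
force: [0.5, 0.8, -1.2]
grip_width: 0.345
17.98 [434.4 111.  271.8] [-0.45  0.14 -0.61] 0.346
now 17.98 [434.4 111.  271.8]
510,-50,274,-4.4 lin [-0.007, -0.356, 0.475] rot [-0.823, -0.0, 0.0]
596.8,-49.8,270,-4.4 lin [0.006, -0.219, 0.73] rot [-0.823, -0.0, 0.0]
side14 collar 25 [338.3 151. ] [ 583.4 -125.9  250.9] zmax 254.6
side14 collar 41 [340.9 171. ] [ 570.6 -123.   183.1] zmax 212.6
side14 collar 116 [255.9 206.6] [599.7 187.6 204.8] zmax 255.5
side14 collar 18 [240.2 197.2] [613.6 221.  253.1] zmax 256.8
scene14 collar 20 [373.6 164.7] [624.6 187.3 254.3] zmax 257.7
scene14 collar 24 [315.5 224. ] [ 599.7 -127.   251.2] zmax 255.6
```

View pics/wrist14.png

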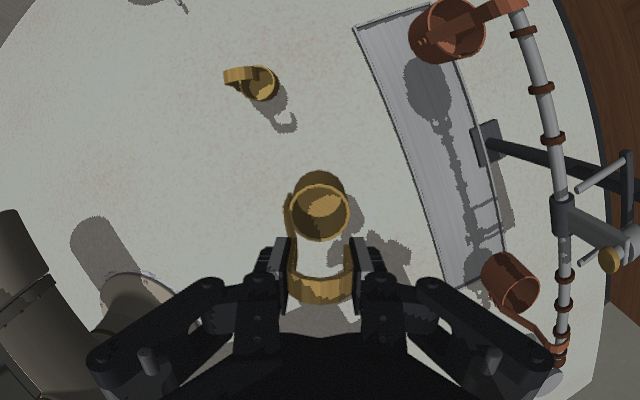

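View pics/side14.png

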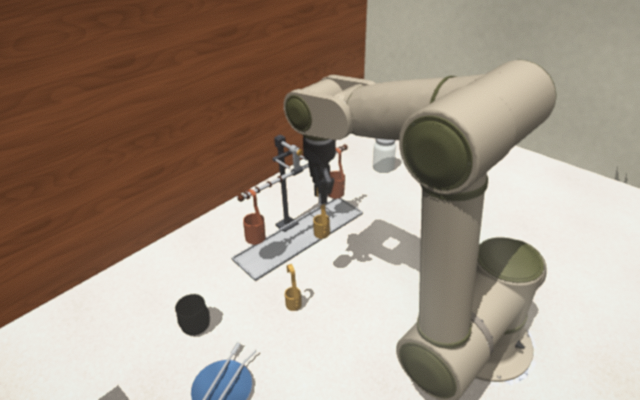

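The grip is good and the bar is level and still (its end pixels match the previous view). Moving over the inner-right place.

```bash
python3 -m jog '[{"linear":[-0.007,-0.1,0.08],"rotation":[-0.2,0,0],"grip":20},{"linear":[-0.007,-0.19,0.17],"rotation":[-0.4,0,0],"grip":20},{"linear":[-0.007,-0.28,0.27],"rotation":[-0.6,0,0],"grip":20},{"linear":[-0.007,-0.34,0.36],"rotation":[-0.8,0,0],"grip":20},{"linear":[-0.007,-0.356,0.44],"rotation":[-0.823,0,0],"grip":20},{"linear":[-0.007,-0.356,0.475],"rotation":[-0.823,0,0],"grip":20},{"linear":[-0.007,-0.33,0.53],"rotation":[-0.823,0,0],"grip":20},{"linear":[-0.007,-0.29,0.6],"rotation":[-0.823,0,0],"grip":20},{"linear":[0,-0.25,0.67],"rotation":[-0.823,0,0],"grip":20},{"linear":[0.006,-0.219,0.73],"rotation":[-0.823,0,0],"grip":20},{"linear":[0.006,-0.219,0.73],"rotation":[-0.823,0,0],"grip":20},{"linear":[0.006,-0.219,0.73],"rotation":[-0.823,0,0],"grip":20},{"linear":[0.006,-0.219,0.73],"rotation":[-0.823,0,0],"grip":20}]'; python3 snap.py 15 wrist; python3 arc.py -80 34 0 0.03 0.06 0.07
```

```text
time_s: 19.07
eef_pos: [596.2, -49.7, 269.0]
ee_rot: [0.706, 0.027, 0.707, -0.027]
force: [-0.5, 0.3, -0.4]
grip_width: 0.341
19.12 [596.2 -49.7 269.6] [-0.    0.27  0.03] 0.339
now 19.12 [596.2 -49.7 269.6]
596.8,-49.8,217.0,-4.4 lin [0.175, -0.0, 0.002] rot [-0.001, -0.003, -0.0]
597.0,-48.0,214.6,-4.4 lin [0.183, 0.006, 0.002] rot [-0.001, -0.003, -0.0]
597.1,-46.1,212.3,-4.4 lin [0.191, 0.012, 0.002] rot [-0.001, -0.003, -0.0]
597.2,-45.5,211.5,-4.4 lin [0.194, 0.014, 0.003] rot [-0.001, -0.003, -0.0]
```

View pics/wrist15.png

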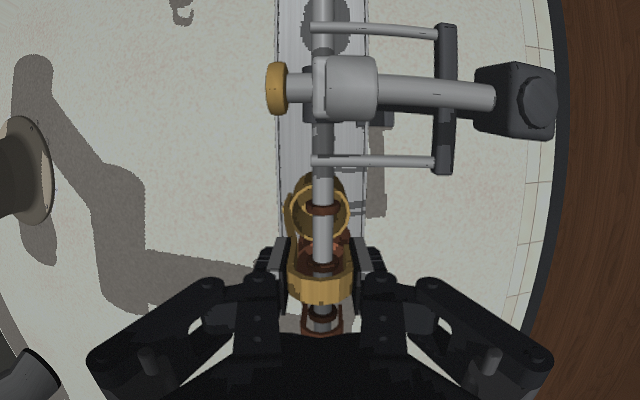

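Aligned (bar px 323, hook centre 320). Lowering to tilt about 0.065.

```bash
python3 -m jog '[{"linear":[0.05,0,0.003],"rotation":[0,0,0],"grip":20},{"linear":[0.1,0,0.003],"rotation":[0,0,0],"grip":20},{"linear":[0.15,0,0.003],"rotation":[0,0,0],"grip":20},{"linear":[0.17,0,0.003],"rotation":[0,0,0],"grip":20},{"linear":[0.175,0.001,0.003],"rotation":[0,0,0],"grip":20},{"linear":[0.178,0.003,0.003],"rotation":[0,0,0],"grip":20},{"linear":[0.181,0.005,0.003],"rotation":[0,0,0],"grip":20},{"linear":[0.184,0.007,0.003],"rotation":[0,0,0],"grip":20},{"linear":[0.187,0.009,0.003],"rotation":[0,0,0],"grip":20},{"linear":[0.19,0.011,0.003],"rotation":[0,0,0],"grip":20},{"linear":[0.193,0.013,0.003],"rotation":[0,0,0],"grip":20},{"linear":[0.193,0.013,0.003],"rotation":[0,0,0],"grip":20},{"linear":[0.193,0.013,0.003],"rotation":[0,0,0],"grip":20}]'; python3 snap.py 16 wrist
python3 - <<'E'
from meas import *
collars('wrist16')
E
```

```text
time_s: 20.2
eef_pos: [597.3, -45.9, 211.7]
ee_rot: [0.706, 0.027, 0.707, -0.027]
force: [0.2, 0.6, 1.2]
grip_width: 0.344
20.25 [597.4 -45.9 211.8] [-0.07  0.58  1.01] 0.346
wrist16 collar 494 [322.7 249.4] [599.1 -25.7 248.5] zmax 250.7
wrist16 collar 136 [293. 318.] [ 571.  -113.3  177.2] zmax 194.6
wrist16 collar 102 [319.4 321.5] [594.7 -62.5 246.7] zmax 247.7
```

View pics/wrist16.png

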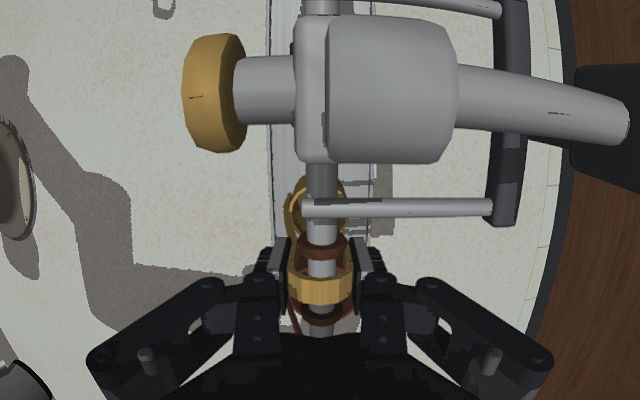

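The hook sits between collars at rows 249 and 321. Release, rise and go to the last brass dipper.

```bash
python3 -m jog '[{"linear":[0,0,0],"rotation":[0,0,0],"grip":55},{"linear":[0,0,0],"rotation":[0,0,0],"grip":55},{"linear":[0,0,0],"rotation":[0,0,0],"grip":55},{"linear":[0,0,0],"rotation":[0,0,0],"grip":55},{"linear":[-0.08,0,0],"rotation":[0,0,0],"grip":55},{"linear":[-0.18,0,0],"rotation":[0,0,0],"grip":55},{"linear":[-0.3,0,0],"rotation":[0,0,0],"grip":55},{"linear":[-0.42,0,0],"rotation":[0,0,0],"grip":55},{"linear":[-0.5,0.05,-0.1],"rotation":[0,0,0],"grip":55},{"linear":[-0.5,0.15,-0.18],"rotation":[0,0,0],"grip":55},{"linear":[-0.5,0.25,-0.26],"rotation":[0.05,0,0],"grip":55},{"linear":[-0.5,0.35,-0.34],"rotation":[0.15,0,0],"grip":55},{"linear":[-0.5,0.4,-0.42],"rotation":[0.25,0,0],"grip":60},{"linear":[-0.5,0.4,-0.42],"rotation":[0.25,0,0],"grip":60},{"linear":[-0.5,0.4,-0.42],"rotation":[0.25,0,0],"grip":60}]'; python3 snap.py 17 wrist scene
python3 - <<'E'
import cv2
a=cv2.imread('pics/scene17.png')[120:280,260:460]; cv2.imwrite('pics/scene17z.png',cv2.resize(a,None,fx=3.9,fy=3.7,interpolation=2))
from meas import *
collars('wrist17')
E
python3 go.py 419.4,237.8,200,-17.5 419.4,237.8,109,-17.5
```

```text
time_s: 21.5
eef_pos: [480.6, 84.1, 362.6]
ee_rot: [0.704, 0.071, 0.703, -0.071]
force: [0.4, 0.4, 0.0]
grip_width: 0.705
21.6 [481.6  83.  361.8] [-0.52  0.84  0.31] 0.703
wrist17 collar 187 [449.1   7. ] [614.3 223.1 266.6] zmax 268.8
wrist17 collar 67 [452.   27.1] [613.1 205.3 266. ] zmax 267.8
wrist17 collar 1337 [428.4  53. ] [600.3 190.5 213.5] zmax 265.6
wrist17 collar 77 [456.2  69.1] [609.9 169.8 263.6] zmax 265.2
wrist17 collar 67 [459.  114.9] [607.1 131.3 261.3] zmax 262.9
wrist17 collar 62 [459.7 155.8] [605.2  95.9 258.5] zmax 260.3
wrist17 collar 35 [453.3 274.4] [596.5 -27.  250.2] zmax 251.6
wrist17 collar 73 [438.3 337.8] [ 582.6 -122.9  241.3] zmax 244.5
wrist17 collar 79 [441.1 351.1] [ 586.3 -150.6  240.8] zmax 243.7
now 21.6 [481.6  83.  361.8]
419.4,237.8,200,-17.5 lin [0.54, 0.464, -0.306] rot [0.207, -0.002, 0.001]
419.4,237.8,109,-17.5 lin [0.843, 0.464, -0.306] rot [0.207, -0.002, 0.001]
```

View pics/wrist17.png

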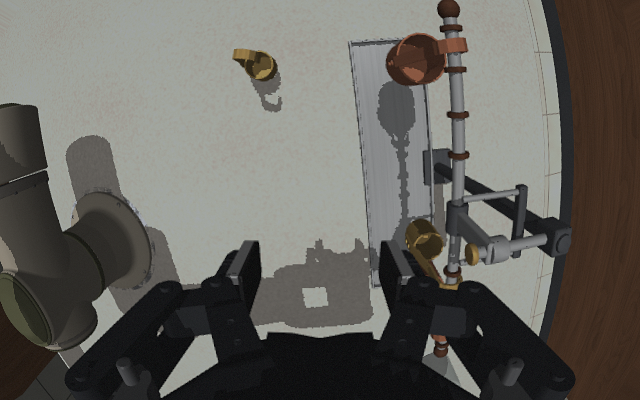

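View pics/scene17z.png

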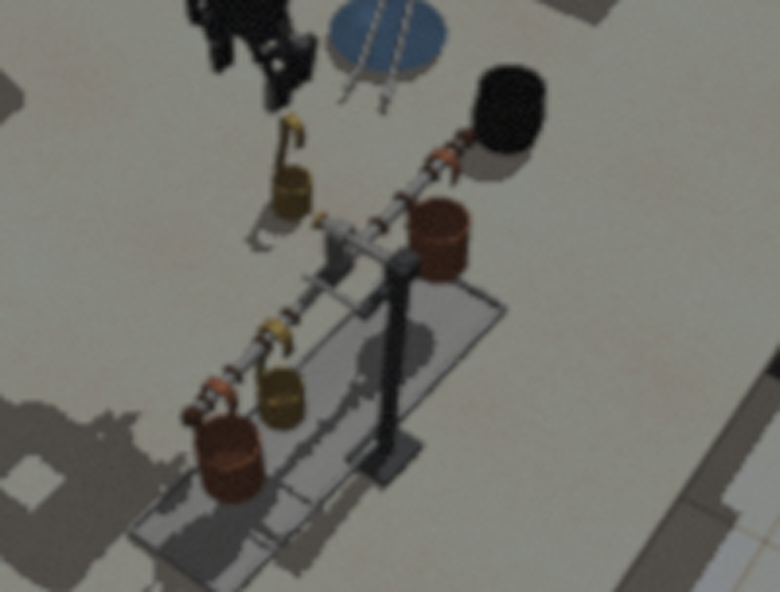

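The brass dipper hangs at inner right and the tilt is about 0.068. Picking the last one.

```bash
python3 -m jog '[{"linear":[0.08,0.09,-0.06],"rotation":[0.1,0,0],"grip":60},{"linear":[0.16,0.18,-0.12],"rotation":[0.2,0,0],"grip":60},{"linear":[0.24,0.27,-0.18],"rotation":[0.207,0,0],"grip":60},{"linear":[0.32,0.36,-0.24],"rotation":[0.207,0,0],"grip":60},{"linear":[0.42,0.44,-0.3],"rotation":[0.207,0,0],"grip":60},{"linear":[0.53,0.464,-0.306],"rotation":[0.207,0,0],"grip":60},{"linear":[0.54,0.464,-0.306],"rotation":[0.207,0,0],"grip":60},{"linear":[0.54,0.464,-0.306],"rotation":[0.207,0,0],"grip":60},{"linear":[0.63,0.464,-0.306],"rotation":[0.207,0,0],"grip":60},{"linear":[0.73,0.464,-0.306],"rotation":[0.207,0,0],"grip":60},{"linear":[0.81,0.464,-0.306],"rotation":[0.207,0,0],"grip":60},{"linear":[0.843,0.464,-0.306],"rotation":[0.207,0,0],"grip":60},{"linear":[0.843,0.464,-0.306],"rotation":[0.207,0,0],"grip":60},{"linear":[0.843,0.464,-0.306],"rotation":[0.207,0,0],"grip":60}]'; python3 snap.py 18 wrist
```

```text
time_s: 22.77
eef_pos: [420.8, 237.4, 110.7]
ee_rot: [0.699, 0.108, 0.698, -0.108]
force: [-0.1, -0.2, 0.5]
grip_width: 0.704
22.82 [420.9 237.6 111. ] [ 0.64  0.37 -0.12] 0.706
```

View pics/wrist18.png

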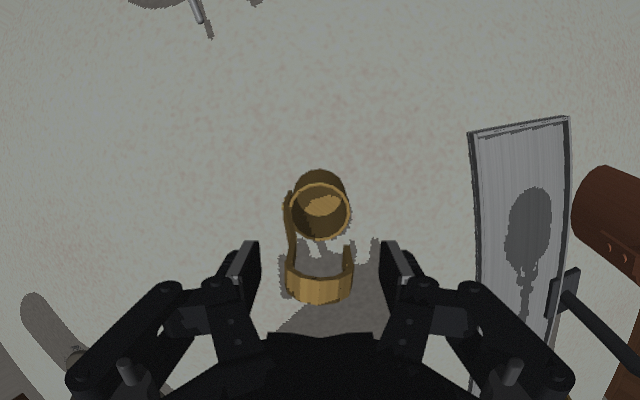

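The hook (286–352) is centred. Close and lift.

```bash
python3 -m jog '[{"linear":[0,0,0],"rotation":[0,0,0],"grip":20},{"linear":[0,0,0],"rotation":[0,0,0],"grip":20},{"linear":[0,0,0],"rotation":[0,0,0],"grip":20},{"linear":[0,0,0],"rotation":[0,0,0],"grip":20},{"linear":[0,0,0],"rotation":[0,0,0],"grip":20},{"linear":[0,0,0],"rotation":[0,0,0],"grip":20},{"linear":[-0.1,0,0],"rotation":[0,0,0],"grip":20},{"linear":[-0.2,0,0],"rotation":[0,0,0],"grip":20},{"linear":[-0.3,0,0],"rotation":[0,0,0],"grip":20},{"linear":[-0.4,0,0],"rotation":[0,0,0],"grip":20},{"linear":[-0.5,0,0],"rotation":[0,0,0],"grip":20},{"linear":[-0.56,0,0],"rotation":[0,0,0],"grip":20},{"linear":[-0.56,0,0],"rotation":[0,0,0],"grip":20}]' 35; python3 snap.py 19 wrist; python3 arc.py 80 34 0.068; python3 go.py 520,113,278,-4.4 609.6,113.5,276,-4.4
```

```text
time_s: 23.9
eef_pos: [421.6, 237.9, 283.4]
ee_rot: [0.702, 0.109, 0.696, -0.106]
force: [0.4, -1.0, -0.9]
grip_width: 0.344
23.95 [421.  237.7 280.8] [ 0.62  0.62 -2.06] 0.346
now 23.95 [421.  237.7 280.8]
609.5,113.6,222.6,-4.4 lin [0.197, -0.206, 0.723] rot [-0.459, 0.011, -0.006]
now 23.95 [421.  237.7 280.8]
520,113,278,-4.4 lin [0.011, -0.297, 0.44] rot [-0.459, 0.011, -0.006]
609.6,113.5,276,-4.4 lin [0.019, -0.205, 0.724] rot [-0.459, 0.011, -0.006]
```

View pics/wrist19.png

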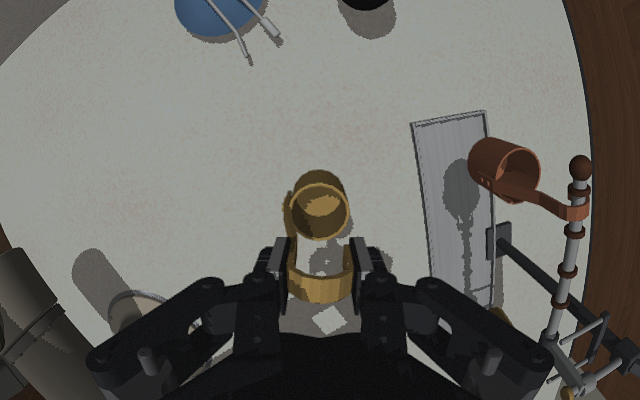

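```bash
python3 -m jog '[{"linear":[0.01,-0.09,0.08],"rotation":[-0.15,0,0],"grip":20},{"linear":[0.01,-0.18,0.17],"rotation":[-0.3,0,0],"grip":20},{"linear":[0.011,-0.25,0.26],"rotation":[-0.459,0.011,-0.006],"grip":20},{"linear":[0.011,-0.29,0.36],"rotation":[-0.459,0.011,-0.006],"grip":20},{"linear":[0.011,-0.297,0.44],"rotation":[-0.459,0.011,-0.006],"grip":20},{"linear":[0.013,-0.28,0.5],"rotation":[-0.459,0.011,-0.006],"grip":20},{"linear":[0.015,-0.255,0.57],"rotation":[-0.459,0.011,-0.006],"grip":20},{"linear":[0.017,-0.23,0.64],"rotation":[-0.459,0.011,-0.006],"grip":20},{"linear":[0.019,-0.21,0.7],"rotation":[-0.459,0.011,-0.006],"grip":20},{"linear":[0.019,-0.205,0.724],"rotation":[-0.459,0.011,-0.006],"grip":20},{"linear":[0.019,-0.205,0.724],"rotation":[-0.459,0.011,-0.006],"grip":20},{"linear":[0.019,-0.205,0.724],"rotation":[-0.459,0.011,-0.006],"grip":20},{"linear":[0.019,-0.205,0.724],"rotation":[-0.459,0.011,-0.006],"grip":20}]'; python3 snap.py 20 wrist; python3 arc.py 80 34 0.068 0.045 0.02 0; python3 -c "
from meas import *
collars('wrist20')"
```

```text
time_s: 25.03
eef_pos: [608.9, 113.7, 275.5]
ee_rot: [0.706, 0.027, 0.707, -0.027]
force: [-0.1, -0.3, 0.4]
grip_width: 0.346
25.08 [608.9 113.7 275.9] [-0.48  0.45 -0.13] 0.346
now 25.08 [608.9 113.7 275.9]
609.5,113.6,222.6,-4.4 lin [0.178, -0.0, 0.002] rot [0.001, -0.001, 0.0]
609.4,112.3,220.7,-4.4 lin [0.184, -0.005, 0.002] rot [0.001, -0.001, 0.0]
609.2,110.9,218.6,-4.4 lin [0.191, -0.009, 0.002] rot [0.001, -0.001, 0.0]
609.2,109.8,217.0,-4.4 lin [0.196, -0.013, 0.002] rot [0.001, -0.001, 0.0]
wrist20 collar 640 [321.2  34.7] [616.6 222.7 266.4] zmax 268.6
wrist20 collar 2169 [321.4  96.3] [614.4 191.6 262.4] zmax 266.4
wrist20 collar 214 [322.7 140. ] [613.4 170.  263.6] zmax 265.3
wrist20 collar 179 [321.8 211.5] [610.1 131.4 261. ] zmax 263.0
wrist20 collar 25 [328.7 265. ] [611.7  97.  258.6] zmax 259.9
wrist20 collar 13 [321.6 268.4] [607.   96.2 260. ] zmax 260.3
```

View pics/wrist20.png

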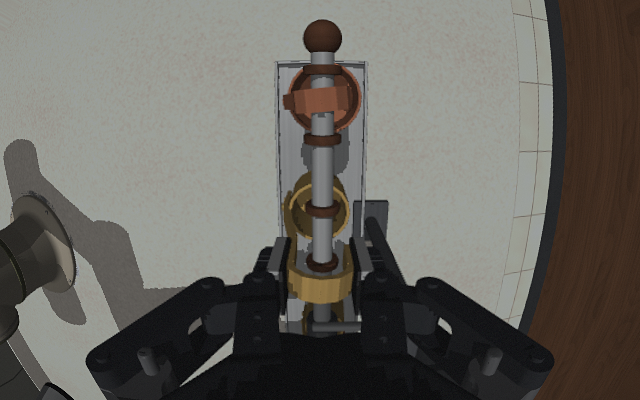

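Aligned (bar px 321, hook centre 320, collars at y 131.4 and 96.5). Lowering until level.

```bash
python3 -m jog '[{"linear":[0.05,0,0.002],"rotation":[0,0,0],"grip":20},{"linear":[0.1,0,0.002],"rotation":[0,0,0],"grip":20},{"linear":[0.15,0,0.002],"rotation":[0,0,0],"grip":20},{"linear":[0.17,0,0.002],"rotation":[0,0,0],"grip":20},{"linear":[0.176,0,0.002],"rotation":[0,0,0],"grip":20},{"linear":[0.179,-0.001,0.002],"rotation":[0,0,0],"grip":20},{"linear":[0.182,-0.003,0.002],"rotation":[0,0,0],"grip":20},{"linear":[0.185,-0.005,0.002],"rotation":[0,0,0],"grip":20},{"linear":[0.188,-0.007,0.002],"rotation":[0,0,0],"grip":20},{"linear":[0.191,-0.009,0.002],"rotation":[0,0,0],"grip":20},{"linear":[0.194,-0.011,0.002],"rotation":[0,0,0],"grip":20},{"linear":[0.196,-0.013,0.002],"rotation":[0,0,0],"grip":20},{"linear":[0.196,-0.013,0.002],"rotation":[0,0,0],"grip":20},{"linear":[0.196,-0.013,0.002],"rotation":[0,0,0],"grip":20}]'; python3 snap.py 21 wrist; python3 -c "
from meas import *
collars('wrist21')"
```

```text
time_s: 26.25
eef_pos: [609.2, 109.8, 217.1]
ee_rot: [0.706, 0.027, 0.707, -0.027]
force: [-0.2, 0.6, -0.0]
grip_width: 0.345
26.3 [609.2 109.8 217.1] [-0.41 -0.8   0.47] 0.343
wrist21 collar 923 [320.3  13.8] [616.3 216.8 250.4] zmax 252.5
wrist21 collar 433 [321.3  55.7] [615.5 200.8 251.2] zmax 252.9
wrist21 collar 2792 [317.5  99.7] [612.9 185.4 250.2] zmax 252.5
wrist21 collar 442 [321.5 155.7] [612.9 165.4 251.9] zmax 253.5
wrist21 collar 326 [322.  255.4] [610.1 126.7 252.6] zmax 254.1
wrist21 collar 20 [320.  328.5] [606.5  91.1 254.2] zmax 254.9
```

View pics/wrist21.png

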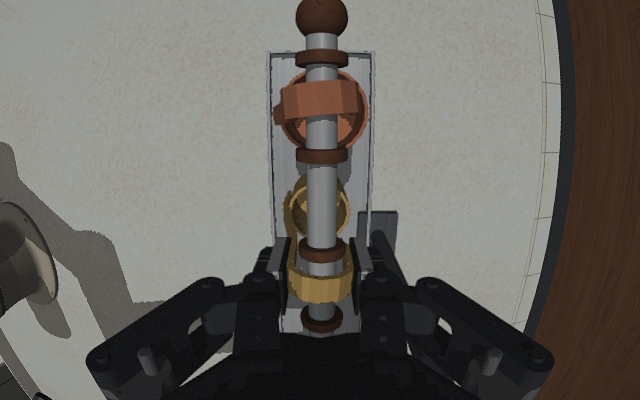

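The bar is slightly pushed past level (about -0.02), and will free up on release. Release and retreat clear.

```bash
python3 -m jog '[{"linear":[0,0,0],"rotation":[0,0,0],"grip":55},{"linear":[0,0,0],"rotation":[0,0,0],"grip":55},{"linear":[0,0,0],"rotation":[0,0,0],"grip":55},{"linear":[0,0,0],"rotation":[0,0,0],"grip":55},{"linear":[-0.08,0,0],"rotation":[0,0,0],"grip":55},{"linear":[-0.18,0,0],"rotation":[0,0,0],"grip":55},{"linear":[-0.3,0,0],"rotation":[0,0,0],"grip":55},{"linear":[-0.42,0,0],"rotation":[0,0,0],"grip":55},{"linear":[-0.54,0,-0.1],"rotation":[0,0,0],"grip":55},{"linear":[-0.58,0,-0.2],"rotation":[0,0,0],"grip":55},{"linear":[-0.6,-0.1,-0.3],"rotation":[0,0,0],"grip":55},{"linear":[-0.6,-0.2,-0.4],"rotation":[0,0,0],"grip":55},{"linear":[-0.6,-0.2,-0.5],"rotation":[0,0,0],"grip":60},{"linear":[-0.6,-0.2,-0.5],"rotation":[0,0,0],"grip":60},{"linear":[-0.6,-0.2,-0.5],"rotation":[0,0,0],"grip":60},{"linear":[-0.6,-0.2,-0.5],"rotation":[0,0,0],"grip":60},{"linear":[-0.6,-0.2,-0.5],"rotation":[0,0,0],"grip":60},{"linear":[-0.6,-0.2,-0.5],"rotation":[0,0,0],"grip":60}]'; python3 snap.py 22 wrist scene side
python3 - <<'E'
import cv2
a=cv2.imread('pics/scene22.png')[120:280,260:460]; cv2.imwrite('pics/scene22z.png',cv2.resize(a,None,fx=3.9,fy=3.7,interpolation=2))
from meas import *
collars('wrist22'); collars('side22')
E
```

```text
time_s: 27.8
eef_pos: [455.9, 61.6, 396.7]
ee_rot: [0.706, 0.027, 0.707, -0.027]
force: [0.5, -0.5, 0.5]
grip_width: 0.699
27.95 [455.6  61.5 396.8] [-0.4  -0.47 -0.16] 0.705
wrist22 collar 134 [469.   20.4] [613.7 219.3 254.3] zmax 256.8
wrist22 collar 48 [470.   36.6] [612.7 202.3 255. ] zmax 256.8
wrist22 collar 689 [450.   54.4] [599.7 187.3 234.2] zmax 255.5
wrist22 collar 49 [470.3  71.3] [610.1 166.4 254.7] zmax 257.0
wrist22 collar 21 [465.8 109.6] [603.8 127.6 253.3] zmax 255.7
wrist22 collar 20 [473.8 110.6] [611.3 126.6 255.5] zmax 256.6
wrist22 collar 41 [467.6 145.3] [604.7  92.2 254.8] zmax 255.8
wrist22 collar 39 [452.5 257.1] [595.6 -30.8 253.9] zmax 255.3
wrist22 collar 31 [448.1 284.3] [594.2 -67.1 253.9] zmax 255.2
wrist22 collar 63 [433.2 340.4] [ 585.7 -157.   252.4] zmax 255.0
side22 collar 16 [338.8 151.1] [ 582.6 -124.9  249. ] zmax 253.4
side22 collar 32 [341.  170.9] [ 570.6 -123.4  182.2] zmax 212.2
side22 collar 113 [255.9 206.6] [599.5 187.3 204.8] zmax 256.1
side22 collar 19 [240.3 197.1] [614.7 220.9 252.7] zmax 257.3
```

View pics/wrist22.png

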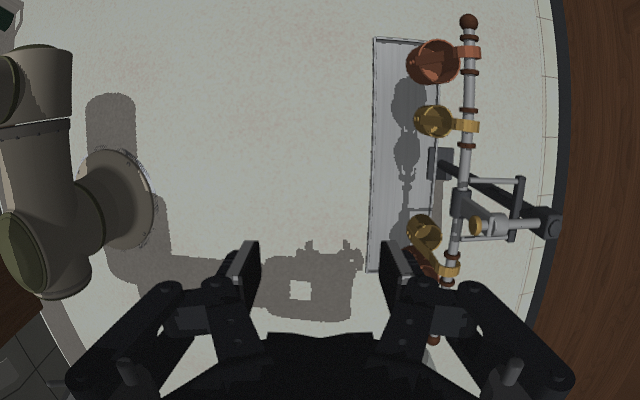

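View pics/scene22z.png

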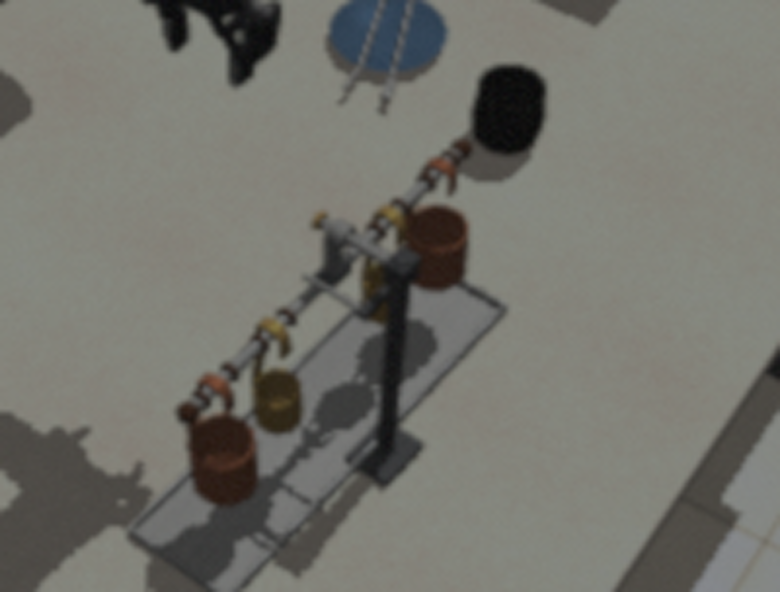

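All four hang, and the bar is level to about 0.004 rad. I'll wait 1.5 s to confirm it has settled, then hand in.

```bash
python3 -m jog '[{"linear":[0,0,0],"rotation":[0,0,0],"grip":60},{"linear":[0,0,0],"rotation":[0,0,0],"grip":60},{"linear":[0,0,0],"rotation":[0,0,0],"grip":60},{"linear":[0,0,0],"rotation":[0,0,0],"grip":60},{"linear":[0,0,0],"rotation":[0,0,0],"grip":60},{"linear":[0,0,0],"rotation":[0,0,0],"grip":60},{"linear":[0,0,0],"rotation":[0,0,0],"grip":60},{"linear":[0,0,0],"rotation":[0,0,0],"grip":60},{"linear":[0,0,0],"rotation":[0,0,0],"grip":60},{"linear":[0,0,0],"rotation":[0,0,0],"grip":60},{"linear":[0,0,0],"rotation":[0,0,0],"grip":60},{"linear":[0,0,0],"rotation":[0,0,0],"grip":60},{"linear":[0,0,0],"rotation":[0,0,0],"grip":60},{"linear":[0,0,0],"rotation":[0,0,0],"grip":60},{"linear":[0,0,0],"rotation":[0,0,0],"grip":60},{"linear":[0,0,0],"rotation":[0,0,0],"grip":60},{"linear":[0,0,0],"rotation":[0,0,0],"grip":60},{"linear":[0,0,0],"rotation":[0,0,0],"grip":60}]'; python3 snap.py 23 wrist side
python3 - <<'E'
from meas import *
collars('wrist23'); collars('side23')
from rig import finish_job
print(finish_job())
E
```

```text
time_s: 29.45
eef_pos: [455.6, 61.5, 396.8]
ee_rot: [0.706, 0.027, 0.707, -0.027]
force: [0.3, -0.2, -0.7]
grip_width: 0.701
29.55 [455.6  61.5 396.8] [-0.66 -0.3  -0.25] 0.705
wrist23 collar 124 [469.3  20.9] [614.  219.  254.1] zmax 256.0
wrist23 collar 37 [470.2  37. ] [612.3 201.7 255.1] zmax 257.0
wrist23 collar 687 [450.2  54.8] [599.5 186.8 233.9] zmax 255.3
wrist23 collar 50 [470.5  71.6] [609.7 165.8 254.1] zmax 255.9
wrist23 collar 47 [470. 110.] [607.8 127.5 254.2] zmax 256.7
wrist23 collar 47 [467.5 145.4] [604.4  92.  254.5] zmax 255.8
wrist23 collar 39 [453.  257.1] [595.4 -30.9 254.2] zmax 255.8
wrist23 collar 31 [447.9 284.2] [593.  -67.  254.2] zmax 255.8
wrist23 collar 69 [433.2 340.3] [ 585.2 -156.7  252.9] zmax 254.7
side23 collar 15 [338.9 151.1] [ 581.9 -127.   249.4] zmax 254.2
side23 collar 30 [341.2 171.3] [ 570.5 -124.6  178.9] zmax 208.6
side23 collar 110 [256.3 207.3] [598.8 187.  200.4] zmax 254.7
side23 collar 18 [240.4 197.5] [614.2 221.6 252.4] zmax 256.5
the job is handed in; nothing more can be done
None
```

All four dippers are hung and the job is handed in at 29.6 s. The two copper ones are in the outer places (left first, then right) and the two brass ones in the inner places (right first, then left).

- **Order and settling:** after the copper pair, the bar was level to about 0.006 rad, and a second look 2.5 s later, before the first brass one was hung, showed no movement beyond noise.
- **Tilt:** each dipper was lowered with the bar along its arc, so the bar never came near its stop. The largest tilt I measured was about 0.26–0.27 rad.
- **Final check:** the bar is level, with the collars at 254–255 mm on both sides, and nothing had moved in 1.6 s beyond measuring noise.
- **Hooks and other objects:** each hook was seen between its pair of collars. The cup and saucer stood where they were in the last overhead view. I did not check the jar's position at the end, but nothing went near it.
- **Small disagreements:** just before the last release the gripper held the bar about 0.02 rad past level, and it came back once let go. The left copper hook hung about 3 mm off the middle of its place when first released. No check failed.

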